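# Take a sample jar apart and sort the wash-up

### The job

Get the used sample jars ready for washing. Unscrew the lid of the closed jar while the jar stays down in its holder, and lift the lid away; then put that jar and every other jar that is out on the bench into the deep grey plastic tray, and all lids, including the one you took off, into the shallow steel tray. Leave the two bottles and the timer where they are.

Things in the scene. Friction and masses are not known exactly. Their poses are not given: they have to be found in the camera images.
- holder: fixed jar holder on the bench: 104 x 104 x 8 mm aluminium plate with a black square socket, 55 mm wide inside (71 outside), whose floor is 8 mm and whose walls' top is 47 mm above the bench; it keeps the jar from turning (1.5 mm play a side). Origin: centre of its underside; x and y square to the socket
- jar: off-white square jar: body 52 x 52 mm up to z = 60 mm, shoulder to 66, round threaded neck (36 mm core, 41 over the thread) to the rim at 97; origin: centre of underside, x, y square to its sides, z to its mouth; 120 g. It stands in the holder, closed by lid, origin 8 mm above the bench, and would come out of the holder if pulled up; lid off, grip its neck or body
- lid: grey ribbed screw lid, 52 mm diameter (54 over ribs), 28 mm high; origin: centre of its open underside, z to its closed top. Screwed on jar: origin 73 mm above the jar's, 81 above the bench. Right-hand thread: counter-clockwise from above it rises 7 mm a turn, free after 2 turns (14 mm); 10 mm more clears the rim. Turns easily, stays where left; 0.7 mm axial play: rise with it
- jar_b: off-white square jar: body 52 x 52 mm up to z = 60 mm, shoulder to 66, round threaded neck (36 mm core, 41 over the thread) to the rim at 97; origin: centre of underside, x, y square to its sides, z to its mouth; 120 g. Open, without lid; stands on the bench; may be absent
- jar_c: off-white square jar: body 52 x 52 mm up to z = 60 mm, shoulder to 66, round threaded neck (36 mm core, 41 over the thread) to the rim at 97; origin: centre of underside, x, y square to its sides, z to its mouth; 120 g. Open, without lid; stands on the bench; may be absent
- lid_b: grey ribbed screw lid, 52 mm diameter (54 over ribs), 28 mm high; origin: centre of its open underside, z to its closed top. Lies on the bench, closed top up; may be absent
- lid_c: grey ribbed screw lid, 52 mm diameter (54 over ribs), 28 mm high; origin: centre of its open underside, z to its closed top. Lies on the bench, closed top up; may be absent
- jar_tray: deep tray for jars, grey plastic, fixed: 210 mm (its x) x 160 mm (its y) outside, walls 4 mm thick and 45 mm high, floor 4 mm; origin: centre of its underside
- lid_tray: shallow tray for lids, steel, fixed: 210 mm (its x) x 160 mm (its y) outside, walls 4 mm thick and 22 mm high, floor 4 mm; origin: centre of its underside. The two trays stand left and right of the holder, either way round
- bottle_amber: bystander: brown bottle with black cap, 56 mm diameter, 118 mm high, at the back left; origin: centre of underside
- bottle_hdpe: bystander: white bottle with blue cap, 48 mm diameter, 95 mm high, at the back left; origin: centre of underside
- timer: bystander: flat white timer with three buttons, 64 x 64 x 19 mm, behind the holder to the left; origin: centre of underside
Mind the look-alikes: they are no part of the job. What is shaped like the lid but purple or turquoise is not meant.

How it is judged:
By the outcome, as a careful person would: the job done as asked, in the order asked, and still so for the second after the job is handed in, with the robot touching nothing.
Of jar_b, jar_c, lid_b, lid_c only 2 to 4 are there at a start; the rules pass over those that are not, and their reading is None.
At some moment in a run one of lid_b, lid_c may be knocked a few centimetres aside while the robot is not near it.
Once in a run the grip may slacken for a moment while it holds something.
It also fails if it takes over 210 s, if anything falls off the work surface, if the arm or the gripper's body presses on something with over 40 N, if the wrist force passes 120 N, or if a joint passes its speed limit or range.

### The arm

A 7-joint arm with a two-finger parallel gripper is mounted at the origin on a cart in front of the work surface, level with it; the furniture and walls round the work are solid. World frame = base frame: x ahead of the robot, y to its left, z up, the work surface at z = 0. Lengths are in m, angles in rad, forces in N, time in s.
With the tool pointing down it reaches from about 0.4 to 0.85 m from the base axis. Payload 4.5 kg.
Tool frame: the origin (TCP) lies where the fingers leave the gripper's body, on its centre line; the fingertips stand 64 mm ahead of it and the grasp point (between the pads) lies 45 mm ahead of it; z points along the fingers, y is the direction in which the jaws open and shut (so a half turn about z gives the same grasp; the last joint's range is limited). The gripper opens to 88 mm and grips with 3 to 60 N. Pads are 18 mm wide; open, the fingers measure 123 mm over their backs; the gripper's body (75 mm by 187 mm) begins 45 mm behind the grasp point.
Start: joints at [1.28, 0.689, -0.195, 1.565, 0.157, 0.902, -0.215], TCP at [0.199, -0.592, 0.303] pointing down, gripper open.
Joint ranges: [-3.01, 3.01], [-0.46, 2.08], [-1.47, 1.51], [0.13, 2.56], [-1, 4.14], [0.04, 2.09], [-2.66, 2.66]. Speed limits (rad/s): [2.57, 2.57, 3.14, 3.14, 3.14, 3.14, 3.14].

### API

Orientations are given as a unit quaternion [x, y, z, w].
In Python, from plant import monitor, snapshot, workorder, finder gives the robot as it stands.
- The arm moves only by the tool carry_out, never from a script. Its argument "motion" is one flat list of numbers, 6 for each row, row after row: the shift along the tool's x, y, z in cm, then the turn, a rotation vector about the tool's x, y, z in rad. In form: [x, y, z, rx, ry, rz, x, y, z, rx, ry, rz, ...]. A call has 1 to 8 rows; each row shifts and turns the commanded pose from where the row before left it, along the tool's axes as they then stand; what a row does not reach is not made up. A row lasts 1/8 s, in which the tool goes at most 62.5 mm and 10.7 degrees, less where a joint would pass 70% of its speed; a pose out of reach is approached as far as the arm can. A call with a gripper value outside its range is refused whole. "hand" is the finger opening in cm, from 0 to 8.81, set as the call begins (left out, the last holds). The fingers move at their own pace and stop on an object; "grip_force" is the grip in N (left out, the last holds). Time passes only in rows, so rows that do not move let the fingers close. It gives the time, the measured TCP pose, the force and the opening at its end, in the units of the state.
- monitor.get_state(): the state, without advancing time (a new reading comes with each control period).
- snapshot(name): name is "scene" or "side" or "wrist"; returns a dict with "frame" (384x512x3 uint8, red, green, blue), "range_z" (384x512 float32, m along the optical axis (not along the pixel's ray), 0 where there is no reading), "fx", "fy", "cx", "cy" (pixels), "rvec" (rotation vector, rad) and "tvec" (3), from world to camera coordinates, as OpenCV has them; the wrist camera has in their place "hand_eye" (4x4, takes a point from camera to tool coordinates, whose origin is the TCP and whose axes are the flange's). Camera axes: x right, y down, z forward; pixel columns grow to the right and rows downward; lengths in m; the calibration is good to about 2 mm. A picture is of the moment at which its call begins: read the wrist's pose just before it.
- workorder.finish_job(): hands the job in, once; it reports no verdict.
Trained networks look in a picture, given as the dict that the camera call returned (one of the last four; its "shot" number tells which), for a name from the list of things; names that differ only in an ending like _2 or _b are one class to them, and where a whole thing is asked for, a point or a joint stands for the part that bears it (a point fixed in the world has none). Each returns a list of dicts, best first, with "p" (0 to 1); they miss things now and then, are a little off and sometimes report something else, mostly with a low value. They report only what shows in the picture. A call takes as long as a camera call. They do not tell look-alikes from the thing itself.
- finder.masks_of(picture, thing): "pixels" (384x512 bool, what is visible of it) and "extent" ([left, top, right, bottom] in pixels, round what is visible of it).
The state is a dict: "clock": time; "q": joint angles; "qd": joint speeds; "joint_torque": joint torques, N m; "tool_pos": TCP position; "eef_rot": TCP orientation; "contact_force": force on the tool from outside, world axes, zero at the start; "moment": the same for the moment, N m; "opening": opening from 0.0 (shut) to 1.0 (fully open).
Only numpy, scipy, OpenCV 4.12 (cv2) and the standard library are available. Lean on these libraries where they do the work, as an engineer would, in place of code of your own. Each camera call takes 0.05 s, during which the arm holds its last target. There are 200 camera calls.

## Working session

There is one attempt and no reset: what is moved stays moved. The work goes in short steps, Python scripts to look and compute and a tool call to move; the robot and the scene stay as the last step left them, time stands still between calls to the robot, and variables do not carry over. Pictures are saved under pics/ and viewed, about 12 in all and at most 16, crops included, and the job is handed in when it is done.

Besides the shell and the picture viewer there is one more tool, called after ">>>" as name(argument=value, ...) on one line, values as JSON. carry_out: Moves the arm, as the interface text tells. Its arguments: {"type":"object","properties":{"motion":{"type":"array"},"hand":{"type":"number"},"grip_force":{"type":"number"}},"required":["motion"]}

```bash
mkdir -p pics; ls; cat > h.py <<'E'
import numpy as np, cv2
from scipy.spatial.transform import Rotation as R
from plant import monitor, snapshot, workorder, finder
def T_wc(p, st=None):
    T=np.eye(4)
    if 'hand_eye' in p:
        T[:3,:3]=R.from_quat(st['eef_rot']).as_matrix(); T[:3,3]=st['tool_pos']
        return T@np.array(p['hand_eye'])
    Rm=R.from_rotvec(np.ravel(p['rvec'])).as_matrix()
    T[:3,:3]=Rm.T; T[:3,3]=-Rm.T@np.ravel(p['tvec']); return T
def cloud(p, st=None):
    z=p['range_z']; v,u=np.mgrid[:z.shape[0],:z.shape[1]]
    c=np.stack([(u-p['cx'])/p['fx']*z,(v-p['cy'])/p['fy']*z,z],-1)
    T=T_wc(p,st); w=c@T[:3,:3].T+T[:3,3]; w[z<=0]=np.nan; return w
def snap(n):
    st=monitor.get_state(); p=snapshot(n); return p,cloud(p,st),st
def save(p,f,box=None,s=1):
    im=p['frame'][...,::-1]
    if box: im=im[box[1]:box[3],box[0]:box[2]]
    cv2.imwrite('pics/'+f,cv2.resize(im,None,fx=s,fy=s,interpolation=cv2.INTER_CUBIC))
def top(w,m,band=0.006):
    q=w[m]; q=q[~np.isnan(q[:,0])]
    zt=np.percentile(q[:,2],95); t=q[q[:,2]>zt-band]
    return zt,(t[:,:2].min(0)+t[:,:2].max(0))/2,np.ptp(t[:,:2],axis=0),len(t)
E
python3 - <<'E'
from h import *
for n in ['scene','side']:
    p,w,st=snap(n); save(p,n+'0.png',s=1.5); np.savez(n+'0.npz',w=w,f=p['frame'])
    print(n,T_wc(p)[:3,3].round(3))
    for t in ['holder','jar','lid','jar_tray','lid_tray','bottle_amber','bottle_hdpe','timer']:
        for d in finder.masks_of(p,t):
            if d['p']>.2:
                zt,c,s,k=top(w,d['pixels']); print(t,round(d['p'],2),np.round(d['extent']).astype(int),'ztop %.3f'%zt,c.round(3),s.round(3),k)
print(monitor.get_state())
E
```

```text
pics
scene [-0.162  0.668  0.56 ]
holder 0.74 [186 206 236 238] ztop 0.047 [0.655 0.009] [0.066 0.077] 130
jar 0.66 [201 200 223 215] ztop 0.077 [0.661 0.007] [0.042 0.048] 76
jar 0.56 [258 183 283 227] ztop 0.095 [ 0.563 -0.11 ] [0.038 0.042] 100
lid 0.95 [223 231 244 252] ztop 0.030 [0.54  0.047] [0.052 0.05 ] 203
lid 0.9 [285 218 312 235] ztop 0.031 [ 0.475 -0.1  ] [0.052 0.081] 184
lid 0.77 [267 230 290 253] ztop 0.031 [ 0.47  -0.037] [0.053 0.05 ] 211
lid 0.7 [289 161 305 174] ztop 0.031 [ 0.737 -0.431] [0.045 0.048] 68
lid 0.63 [197 184 222 201] ztop 0.111 [0.663 0.007] [0.051 0.049] 158
jar_tray 0.75 [275 177 365 228] ztop 0.045 [ 0.521 -0.233] [0.222 0.225] 534
lid_tray 0.98 [134 241 253 316] ztop 0.022 [0.514 0.185] [0.213 0.163] 875
bottle_amber 0.56 [ 96 203 125 258] ztop 0.117 [0.73  0.251] [0.026 0.028] 89
bottle_hdpe 0.86 [123 199 150 242] ztop 0.095 [0.749 0.172] [0.024 0.022] 62
timer 0.86 [147 211 177 226] ztop 0.020 [0.76  0.093] [0.076 0.074] 253
side [1.369 0.607 0.99 ]
holder 0.77 [243 211 289 241] ztop 0.048 [0.668 0.013] [0.085 0.068] 119
jar 0.69 [251 168 273 
[... 863 characters left out ...]
, 'q': array([ 1.27985052,  0.68905268, -0.19459618,  1.56529481,  0.15730035,
        0.90248753, -0.21510052]), 'qd': array([ 5.31919836e-04,  1.30313617e-04,  1.44870578e-04,  1.05927085e-03,
        6.77637348e-04, -7.71035609e-04,  9.39926812e-05]), 'joint_torque': array([-1.44910923e-04, -5.27492630e+01, -1.26705106e+00, -1.53746009e+01,
       -5.18709328e-02, -1.01203983e-03,  1.30762814e-05]), 'tool_pos': array([ 0.19944795, -0.59234933,  0.30277356]), 'eef_rot': array([9.86844962e-01, 1.61669464e-01, 1.65477113e-05, 6.83249908e-05]), 'contact_force': array([0.36310162, 0.85257652, 0.30032301]), 'moment': array([ 0.01894489,  0.01233222, -0.0008509 ]), 'opening': 0.9997268800199902}
```

View pics/scene0.png

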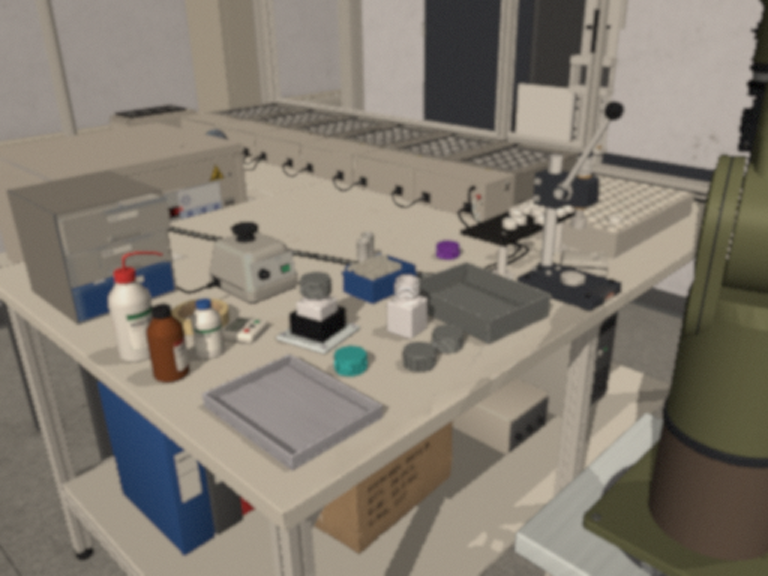

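View pics/side0.png

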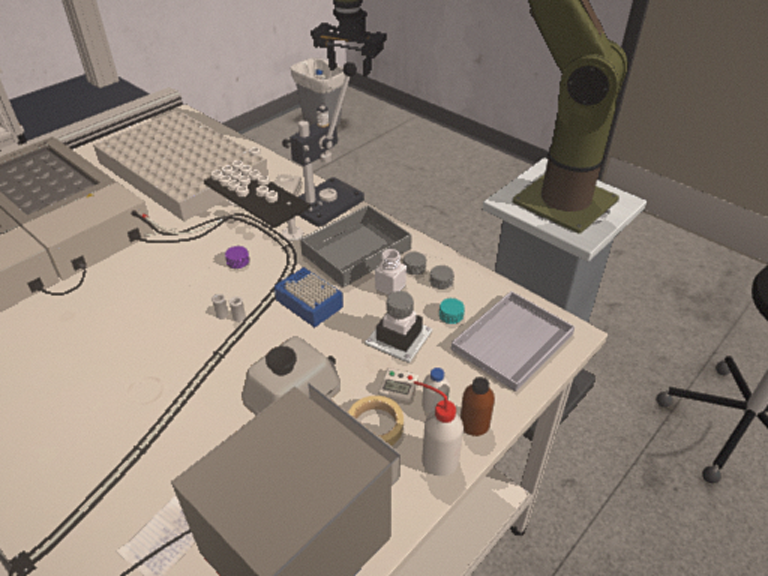

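Two pictures seen (2/16). Scene (768-px view): the closed jar stands in the holder at (315,300), the open jar at (405,305), and two grey lids at (420,355) and (447,337). The look-alikes are the turquoise lid at (350,360) and the purple one at (447,250), neither of which is wanted. The steel tray is at (292,408) and the deep tray at (480,300). The side view agrees.

```bash
python3 - <<'E'
from h import *
for n in ['side','scene']:
    p,w,st=snap(n)
    for t,zz in [('jar_tray',.045),('lid_tray',.022),('holder',.047)]:
        d=finder.masks_of(p,t)[0]; q=w[d['pixels']]; q=q[np.abs(q[:,2]-zz)<.006]
        c,s,a=cv2.minAreaRect((q[:,:2]*1000).astype(np.float32)); print(n,t,np.round(c),np.round(s),round(a,1))
    # footprint map of holder plate / jar body yaw
a=np.load('side0.npz')['w'].reshape(-1,3);b=np.load('scene0.npz')['w'].reshape(-1,3)
q=np.vstack([a,b]); q=q[~np.isnan(q[:,0])]
xs=np.arange(.2,.95,.05); ys=np.arange(.35,-.7,-.05)
print('max z cm; cols y',(ys*100).round().astype(int))
for x in xs:
    row=[]
    for y in ys:
        m=(q[:,0]>=x)&(q[:,0]<x+.05)&(q[:,1]>=y-.05)&(q[:,1]<y)&(q[:,2]<.6)
        row.append('%3d'%(q[m,2].max()*100) if m.any() else '  .')
    print('%.2f'%x,' '.join(row))
E
```

```text
side jar_tray [ 525. -254.] [166. 215.] 84.5
side lid_tray [516. 186.] [163. 214.] 89.3
side holder [0. 0.] [0. 0.] 0.0
scene jar_tray [ 523. -256.] [165. 214.] 84.3
scene lid_tray [515. 186.] [163. 215.] 89.2
scene holder [664.   7.] [73. 72.] 11.1
max z cm; cols y [ 35  30  25  20  15  10   5   0  -5 -10 -15 -20 -25 -30 -35 -40 -45 -50
 -55 -60 -65]
0.20 -80 -80 -81 -80 -81 -82   .   .   .   .   .   .   .   .   .   .  34  44  52  42  34
0.25 -80 -80 -81 -80 -80 -81   .   .   .   .   .   .   .   .   .   .   .   .   .  34  34
0.30 -80 -80   . -81 -80   .   .   .   .   .   .   .   .   .   .   .   .   .   .   .   .
0.35   0   0   0   0   0   0   0   0   0   0   0   0   0   0  37  37   3   2   0   0   0
0.40   0   2   2   2   2   0   0   3   2   3   4   4   4   4  28  32  27   3   3   2   0
0.45   0   2   0   0   2   0   0   3   3   3   5   1   0   4  21  27  26   3   3   3   9
0.50   0   2   0   0   2   3   3   0   9   9   4   1   1   4   9  26  26   9   9   9   6
0.55   0   2   0   1   2   3   3   0  10  10   4   1   1   4   9  11  11  11  11  11   6
0.60   0   2   2   2   2   1  11  11   0   0   4   5   4   4  10  11  11  11  11  11   9
0.65   0   0   0   0   0   1  11  11   0   4   5   5   4   1   9   9   9   9   9   9   6
0.70   0  12  12   9   6   2   5   5   0   5   6   6   4   0   0   3   3   0   1   2   6
0.75   0  11   9  10   2   2   0   0   0   5   6   6   4   0   0   3   2   0   2   3   0
0.80   0  17  17  16   2   2   8   8   8   0   0   1   5   0   0   0   0   0   3   8  10
0.85   0  15  15   3   2   2  10  10  10   0   0   1   5   5   0   0   0   0   0   8  10
0.90   0   0   0   2   2   2  10  13  13   0   0   1   0   0   0   0   0   0   0   0  10
```

>>> carry_out(motion=[0,0,-6,0,0,0,0,0,-4,0,0,0], hand=8.8, grip_force=20)

```text
clock: 1.55
tool_pos: [0.1997, -0.5927, 0.405]
eef_rot: [0.987, 0.162, 0.0, 0.001]
contact_force: [-0.3, -0.6, -0.0]
opening: 1.002
```

```bash
cat >> h.py <<'E'
def yaw(st):
    m=R.from_quat(st['eef_rot']).as_matrix(); return np.arctan2(m[1,0],m[0,0])
def plan(*wps, step=.06, vz=None):
    """wps: (x,y,z,yaw or None) tool-down TCP targets; prints rows, tool axes, cm/rad"""
    st=monitor.get_state(); P=np.array(st['tool_pos']); a=yaw(st)
    print('from',P.round(4),'yaw %.3f q7 %.3f'%(a,st['q'][6]), 'tilt',R.from_quat(st['eef_rot']).as_matrix()[:,2].round(3))
    for x,y,z,b in wps:
        b=a if b is None else b
        d=np.array([x,y,z])-P; n=max(1,int(np.ceil(np.linalg.norm(d)/step)),int(np.ceil(abs(b-a)/.18)))
        da=(b-a)/n; o=[]
        for i in range(n):
            c,s=np.cos(a),np.sin(a); e=d/n
            o.append([round(v,2) for v in (100*(c*e[0]+s*e[1]),100*(s*e[0]-c*e[1]),-100*e[2])]+[round(-da,3)]); a+=da
        P=P+d
        if abs(da)<1e-6: print(n,'x',o[0])
        else: print(n,o)
E
python3 -c "
from h import *
plan((.2,-.593,.5,None),(.5,-.15,.5,None),(.6,.0,.33,None))"
```

```text
from [ 0.1997 -0.5927  0.405 ] yaw 0.325 q7 -0.186 tilt [ 0.001 -0.002 -1.   ]
2 x [np.float64(0.01), np.float64(0.02), np.float64(-4.75), np.float64(-0.0)]
9 x [np.float64(4.73), np.float64(-3.6), np.float64(-0.0), np.float64(-0.0)]
5 x [np.float64(2.85), np.float64(-2.2), np.float64(3.4), np.float64(-0.0)]
```

>>> carry_out(motion=[0,0,-5,0,0,0,0,0,-5,0,0,0,4.7,-3.6,0,0,0,0,4.7,-3.6,0,0,0,0,4.7,-3.6,0,0,0,0,4.7,-3.6,0,0,0,0,4.7,-3.6,0,0,0,0,4.7,-3.6,0,0,0,0])

```text
clock: 2.55
tool_pos: [0.3985, -0.2959, 0.503]
eef_rot: [0.987, 0.162, 0.0, 0.0]
contact_force: [0.6, -0.8, 0.3]
opening: 0.999
```

>>> carry_out(motion=[4.7,-3.6,0,0,0,0,4.7,-3.6,0,0,0,0,4.7,-3.6,0,0,0,0,2.5,-2,4,0,0,0,2.5,-2,4,0,0,0,2.5,-2,4,0,0,0,0,0,3,0,0,0,0,0,0,0,0,0])

```text
clock: 3.55
tool_pos: [0.5477, -0.0694, 0.3508]
eef_rot: [0.987, 0.162, -0.003, -0.0]
contact_force: [0.5, -0.4, 0.4]
opening: 1.003
```

```bash
cat > look.py <<'E'
import sys
from h import *
p,w,st=snap('wrist'); save(p,sys.argv[1],s=1.4)
print('TCP',st['tool_pos'].round(4),'yaw %.3f'%yaw(st),'q',st['q'].round(2))
for t in sys.argv[2:]:
    for d in finder.masks_of(p,t):
        if d['p']>.25 and d['pixels'].sum()>50:
            zt,c,s,k=top(w,d['pixels']); q=w[d['pixels']]; q=q[np.abs(q[:,2]-zt)<.006]
            r=cv2.minAreaRect((q[:,:2]*1000).astype(np.float32)) if len(q)>5 else 0
            print(t,round(d['p'],2),np.round(d['extent']).astype(int),'ztop %.4f'%zt,c.round(4),s.round(3),'rect',r)
E
python3 look.py w1.png lid jar holder
```

```text
TCP [ 0.5477 -0.0694  0.3508] yaw 0.326 q [ 0.25  0.55 -0.35  1.72  0.22  0.92 -1.43]
lid 0.98 [250 193 284 231] ztop 0.0314 [ 0.476  -0.1172] [0.052 0.051] rect ((476.13494873046875, -117.38067626953125), (50.60482406616211, 51.05709457397461), 70.36698913574219)
lid 0.9 [197   8 248  68] ztop 0.1125 [0.6651 0.0025] [0.052 0.052] rect ((665.1246337890625, 2.421173095703125), (50.57371520996094, 49.968406677246094), 20.331993103027344)
lid 0.67 [149 114 197 156] ztop 0.0314 [0.5417 0.0419] [0.052 0.051] rect ((541.3431396484375, 42.23451232910156), (51.12052917480469, 51.27458953857422), 35.31982421875)
lid 0.59 [199 182 238 217] ztop 0.0314 [ 0.471  -0.0415] [0.051 0.052] rect ((471.44940185546875, -41.437538146972656), (51.01482391357422, 50.300167083740234), 17.612152099609375)
jar 0.8 [269 134 311 185] ztop 0.0991 [ 0.5641 -0.1144] [0.039 0.037] rect ((564.1923828125, -114.36939239501953), (38.82571029663086, 37.2664680480957), 2.136457920074463)
jar 0.79 [202  23 250  72] ztop 0.0706 [ 0.6645 -0.0026] [0.057 0.049] rect ((656.3958129882812, -10.743766784667969), (35.82045364379883, 66.51026153564453), 56.000301361083984)
holder 0.59 [184   4 271 100] ztop 0.0496 [0.6656 0.0028] [0.084 0.083] rect ((665.5494384765625, 3.2949295043945312), (71.2333984375, 71.14888000488281), 12.825923919677734)
```

```bash
python3 -c "
from h import *
p=snapshot('wrist');print(np.round(p['hand_eye'],3),p['fx'])
plan((.665,.004,.27,None))"
```

```text
[[-0.001 -0.961 -0.275  0.069]
 [ 1.    -0.001  0.001  0.001]
 [-0.001 -0.275  0.961 -0.084]
 [ 0.     0.     0.     1.   ]] 297.1485864486823
from [ 0.5495 -0.07    0.3543] yaw 0.324 q7 -1.426 tilt [ 0.003 -0.    -1.   ]
3 x [np.float64(4.43), np.float64(-1.11), np.float64(2.81), np.float64(-0.0)]
```

View pics/w1.png

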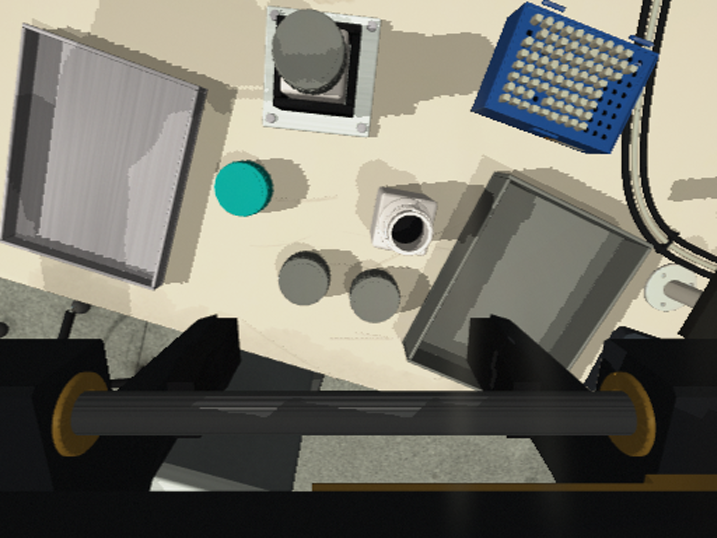

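Picture 3 (wrist): grey lid on the holder at (310,50), open jar (405,225), grey lids at (303,278) and (375,297), turquoise look-alike at (243,187). The choices agree with the description.

>>> carry_out(motion=[4.4,-1.1,1,0,0,0,4.4,-1.1,2,0,0,0,4.4,-1.1,2,0,0,0,0,0,0,0,0,0,0,0,0,0,0,0])

```text
clock: 4.42
tool_pos: [0.6633, 0.003, 0.3036]
eef_rot: [0.987, 0.161, 0.0, 0.0]
contact_force: [-0.4, 0.2, 0.4]
opening: 0.999
```

```bash
python3 look.py w2.png lid jar holder
```

```text
TCP [0.6633 0.003  0.3036] yaw 0.324 q [ 0.09  0.75 -0.31  1.43  0.25  1.   -1.53]
lid 0.89 [274 311 307 332] ztop 0.0317 [ 0.5678 -0.0712] [0.236 0.142] rect ((467.3284912109375, -119.92021179199219), (33.092220306396484, 49.77157211303711), 19.953866958618164)
lid 0.67 [172 215 216 259] ztop 0.0311 [0.5418 0.0426] [0.052 0.052] rect ((541.5379028320312, 42.589988708496094), (51.412384033203125, 51.34478759765625), 38.592262268066406)
lid 0.44 [226 276 252 315] ztop 0.0312 [ 0.4546 -0.0462] [0.017 0.035] rect ((453.03179931640625, -47.2708740234375), (13.2133207321167, 36.787620544433594), 17.08405113220215)
lid 0.32 [307 222 431 344] ztop 0.0468 [ 0.5795 -0.1284] [0.256 0.24 ] rect ((551.692138671875, -184.3115997314453), (56.37794876098633, 195.08795166015625), 66.73856353759766)
jar 0.95 [287 233 333 282] ztop 0.0906 [ 0.6303 -0.0632] [0.127 0.123] rect ((577.62646484375, -107.3716049194336), (10.098925590515137, 33.70623779296875), 21.803743362426758)
jar 0.9 [229 143 278 160] ztop 0.0707 [0.6834 0.0069] [0.024 0.05 ] rect ((684.5756225585938, 7.382875442504883), (13.995633125305176, 50.90681076049805), 14.610694885253906)
holder 0.64 [210 116 298 205] ztop 0.0496 [0.6655 0.0034] [0.084 0.083] rect ((665.3619384765625, 3.458454132080078), (71.32813262939453, 70.86712646484375), 12.795738220214844)
holder 0.31 [272 313 305 327] ztop 0.0315 [ 0.4694 -0.1164] [0.039 0.049] rect ((466.7638854980469, -119.34567260742188), (33.00551223754883, 49.71708679199219), 16.58028221130371)
```

>>> carry_out(motion=[0,0,0,0,0,0.18,0,0,0,0,0,0.18,0,0,0,0,0,0.18,0,0,0,0,0,0.18,0,0,0,0,0,0.18,0,0,0,0,0,0.18,0,0,0,0,0,0,0,0,0,0,0,0])

```text
clock: 5.62
tool_pos: [0.6633, 0.0037, 0.3031]
eef_rot: [0.93, -0.367, 0.0, -0.0]
contact_force: [0.8, -0.1, -0.2]
opening: 1.001
```

```bash
python3 look.py w3.png lid jar holder
```

```text
TCP [0.6633 0.0037 0.3031] yaw -0.753 q [-0.07  0.74 -0.01  1.44  0.01  0.96 -2.41]
lid 0.97 [392 186 442 230] ztop 0.0313 [ 0.4994 -0.1172] [0.097 0.051] rect ((476.5179138183594, -117.06793975830078), (51.49033737182617, 50.98247146606445), 2.517503261566162)
lid 0.81 [222 152 278 205] ztop 0.1122 [0.6658 0.0034] [0.051 0.051] rect ((666.0272827148438, 2.9986534118652344), (51.248748779296875, 50.958316802978516), 46.172935485839844)
lid 0.77 [364 222 394 252] ztop 0.0311 [ 0.4731 -0.0586] [0.043 0.017] rect ((473.39495849609375, -59.0877571105957), (43.16093444824219, 15.532654762268066), 2.87947154045105)
lid 0.7 [ 61 235 112 279] ztop 0.0764 [0.7204 0.1272] [0.025 0.22 ] rect ((727.571044921875, 211.34942626953125), (16.724674224853516, 62.68696212768555), 22.716733932495117)
lid 0.6 [270 227 314 269] ztop 0.0312 [0.5411 0.0421] [0.051 0.051] rect ((541.253173828125, 41.967201232910156), (50.974979400634766, 50.6384162902832), 16.639387130737305)
jar 0.77 [221 136 285 179] ztop 0.0704 [0.6697 0.0029] [0.051 0.059] rect ((677.5771484375, -6.1019134521484375), (68.2513656616211, 37.946990966796875), 53.944942474365234)
jar 0.63 [345 129 422 196] ztop 0.0988 [ 0.5647 -0.1144] [0.038 0.038] rect ((563.6649169921875, -113.40094757080078), (35.86834716796875, 39.57958221435547), 35.20267105102539)
holder 0.62 [193 107 305 214] ztop 0.0494 [0.6652 0.0035] [0.083 0.083] rect ((665.2234497070312, 3.293956756591797), (70.85609436035156, 70.88469696044922), 12.797346115112305)
```

Wrist measurements at two yaws agree: lid at (0.6655, 0.003), top at about 0.11. The joint-7 direction is known too: loosening raises q7, which is now -2.41. I'll descend and grip.

>>> carry_out(motion=[0.2,-0.1,5,0,0,0,0,0,5,0,0,0,0,0,3,0,0,0,0,0,2.7,0,0,0,0,0,0,0,0,0,0,0,0,0,0,0])

```text
clock: 6.58
tool_pos: [0.6663, 0.0032, 0.1468]
eef_rot: [0.93, -0.369, 0.001, -0.0]
contact_force: [-0.3, 0.3, 0.1]
opening: 0.998
```

```bash
python3 -c "
from h import *
plan((.6655,.003,.146,None))"
```

```text
from [0.6663 0.0032 0.1468] yaw -0.755 q7 -2.415 tilt [ 0.002  0.    -1.   ]
1 x [np.float64(-0.05), np.float64(0.07), np.float64(0.08), np.float64(-0.0)]
```

>>> carry_out(motion=[-0.05,0.05,0,0,0,0,0,0,0,0,0,0,0,0,0,0,0,0,0,0,0,0,0,0,0,0,0,0,0,0,0,0,0,0,0,0], hand=4.8, grip_force=25)

```text
clock: 7.32
tool_pos: [0.6653, 0.0036, 0.1459]
eef_rot: [0.93, -0.369, 0.0, -0.0]
contact_force: [1.3, 1.2, 1.9]
opening: 0.592
```

>>> carry_out(motion=[0,0,-0.02,0,0,-0.17,0,0,-0.02,0,0,-0.17,0,0,-0.02,0,0,-0.17,0,0,-0.02,0,0,-0.17,0,0,-0.02,0,0,-0.17,0,0,-0.02,0,0,-0.17,0,0,-0.02,0,0,-0.17,0,0,-0.02,0,0,-0.17])

```text
clock: 8.32
tool_pos: [0.6649, 0.0031, 0.1472]
eef_rot: [0.954, 0.3, -0.0, 0.0]
contact_force: [0.3, 0.5, -0.2]
opening: 0.584
```

```bash
python3 -c "
from h import *
plan((.6655,.003,.148,None));s=monitor.get_state();print(s['contact_force'],s['moment'],s['opening'],s['q'])"
```

```text
from [0.6649 0.0031 0.1472] yaw 0.610 q7 -1.418 tilt [ 0. -0. -1.]
1 x [np.float64(0.05), np.float64(0.04), np.float64(-0.08), np.float64(-0.0)]
[ 0.31851725  0.48603696 -0.17776161] [ 0.13745169 -0.1166384   0.01434737] 0.5836757844617287 [ 0.11903512  0.95424001 -0.37496745  1.5394845   0.46133023  0.73678183
 -1.41805367]
```

>>> carry_out(motion=[0,0,-0.02,0,0,-0.17,0,0,-0.02,0,0,-0.17,0,0,-0.02,0,0,-0.17,0,0,-0.02,0,0,-0.17,0,0,-0.02,0,0,-0.17,0,0,-0.02,0,0,-0.17,0,0,-0.02,0,0,-0.17,0,0,-0.02,0,0,-0.17])

```text
clock: 9.32
tool_pos: [0.6649, 0.0026, 0.1486]
eef_rot: [0.553, 0.833, -0.0, 0.0]
contact_force: [0.8, 0.2, -0.1]
opening: 0.587
```

>>> carry_out(motion=[0,0,-0.02,0,0,-0.17,0,0,-0.02,0,0,-0.17,0,0,-0.02,0,0,-0.17,0,0,-0.02,0,0,-0.17,0,0,-0.02,0,0,-0.17,0,0,-0.02,0,0,-0.17,0,0,-0.02,0,0,-0.17,0,0,-0.02,0,0,-0.17])

```text
clock: 10.32
tool_pos: [0.6647, 0.0027, 0.15]
eef_rot: [-0.094, 0.996, -0.0, -0.0]
contact_force: [0.6, 1.2, -0.4]
opening: 0.592
```

```bash
python3 -c "
from h import *
plan((.6655,.003,.148,None));s=monitor.get_state();print(s['contact_force'],s['moment'],s['opening'],s['q'].round(2))"
```

```text
from [0.6647 0.0027 0.15  ] yaw -2.953 q7 0.906 tilt [-0.001 -0.001 -1.   ]
1 x [np.float64(-0.08), np.float64(0.01), np.float64(0.2), np.float64(-0.0)]
[ 0.62882559  1.16856906 -0.3879729 ] [ 0.20985949 -0.26949513 -0.00907554] 0.5920583760570949 [ 0.39  1.11 -0.99  1.52  1.02  1.08  0.91]
```

>>> carry_out(motion=[0,0,-0.02,0,0,-0.17,0,0,-0.02,0,0,-0.17,0,0,-0.02,0,0,-0.17,0,0,-0.02,0,0,-0.17,0,0,-0.02,0,0,-0.17,0,0,-0.02,0,0,-0.17,0,0,-0.02,0,0,-0.17,0,0,-0.02,0,0,-0.17])

```text
clock: 11.32
tool_pos: [0.665, 0.0029, 0.1518]
eef_rot: [-0.699, 0.715, -0.0, -0.0]
contact_force: [0.9, 1.0, 0.7]
opening: 0.59
```

```bash
python3 -c "
from h import *
plan((.6655,.003,.152,None));s=monitor.get_state();print(s['contact_force'],s['moment'],s['opening'],s['q'].round(2))"
```

```text
from [0.665  0.0029 0.1518] yaw -1.593 q7 2.191 tilt [ 0.    -0.001 -1.   ]
1 x [np.float64(-0.01), np.float64(-0.05), np.float64(-0.02), np.float64(-0.0)]
[0.9007784  0.95646524 0.65526078] [ 0.31315513 -0.22190265  0.02341722] 0.5898123798781536 [ 0.45  1.2  -1.19  1.52  1.16  1.24  2.19]
```

>>> carry_out(motion=[0,0,0,0,0,0,0,0,0,0,0,0,0,0,0,0,0,0,0,0,0,0,0,0.17,0,0,0,0,0,0.17,0,0,0,0,0,0.17,0,0,0,0,0,0.17,0,0,0,0,0,0.17], hand=7.6)

```text
clock: 12.32
tool_pos: [0.6648, 0.0032, 0.1521]
eef_rot: [-0.337, 0.942, -0.0, -0.0]
contact_force: [-0.1, 0.2, 0.2]
opening: 0.861
```

>>> carry_out(motion=[0,0,0,0,0,0.17,0,0,0,0,0,0.17,0,0,0,0,0,0.17,0,0,0,0,0,0.17,0,0,0,0,0,0.17,0,0,0,0,0,0.17,0,0,0,0,0,0.17,0,0,0,0,0,0.17])

```text
clock: 13.32
tool_pos: [0.6648, 0.0032, 0.1522]
eef_rot: [0.33, 0.944, -0.0, 0.0]
contact_force: [0.0, -0.4, 0.0]
opening: 0.863
```

>>> carry_out(motion=[0,0,0,0,0,0.17,0,0,0,0,0,0.17,0,0,0,0,0,0.17,0,0,0,0,0,0.17,0,0,0,0,0,0.17,0,0,0,0,0,0.17,0,0,0,0,0,0.17,0,0,0,0,0,0.17])

```text
clock: 14.32
tool_pos: [0.6648, 0.0034, 0.1523]
eef_rot: [0.85, 0.526, 0.0, 0.0]
contact_force: [0.2, -0.0, -1.0]
opening: 0.863
```

>>> carry_out(motion=[0,0,0,0,0,0.17,0,0,0,0,0,0.17,0,0,0,0,0,0.17,0,0,0,0,0,0.17,0,0,0,0,0,0.17,0,0,0,0,0,0.17,0,0,0,0,0,0.17,0,0,0,0,0,0.17])

```text
clock: 15.32
tool_pos: [0.6647, 0.0036, 0.1523]
eef_rot: [0.992, -0.125, -0.0, -0.0]
contact_force: [0.1, 1.0, 0.3]
opening: 0.863
```

```bash
python3 -c "
from h import *
plan((.6655,.003,.152,None));s=monitor.get_state();print(s['contact_force'],s['moment'],s['opening'],s['q'].round(2))"
```

```text
from [0.6647 0.0036 0.1523] yaw -0.252 q7 -2.100 tilt [-0.  0. -1.]
1 x [np.float64(0.09), np.float64(0.04), np.float64(0.03), np.float64(-0.0)]
[0.14297841 0.98010606 0.26172648] [ 0.01164793 -0.06339828  0.05492117] 0.8632602630508233 [ 0.02  0.93 -0.19  1.54  0.24  0.69 -2.1 ]
```

>>> carry_out(motion=[0.1,0.05,0.03,0,0,0.17,0,0,0,0,0,0.17,0,0,0,0,0,0,0,0,0,0,0,0,0,0,0,0,0,0,0,0,0,0,0,0], hand=7.6)

```text
clock: 16.08
tool_pos: [0.6657, 0.0024, 0.1518]
eef_rot: [0.958, -0.288, -0.0, -0.0]
contact_force: [0.6, 0.6, -0.2]
opening: 0.866
```

>>> carry_out(motion=[0,0,0,0,0,0,0,0,0,0,0,0,0,0,0,0,0,0,0,0,0,0,0,0,0,0,-0.02,0,0,-0.17,0,0,-0.02,0,0,-0.17,0,0,-0.02,0,0,-0.17,0,0,-0.02,0,0,-0.17], hand=4.8)

```text
clock: 17.08
tool_pos: [0.6661, 0.0029, 0.1529]
eef_rot: [0.999, 0.05, 0.001, -0.0]
contact_force: [0.0, 1.1, 0.6]
opening: 0.589
```

>>> carry_out(motion=[0,0,-0.02,0,0,-0.17,0,0,-0.02,0,0,-0.17,0,0,-0.02,0,0,-0.17,0,0,-0.02,0,0,-0.17,0,0,-0.02,0,0,-0.17,0,0,-0.02,0,0,-0.17,0,0,-0.02,0,0,-0.17,0,0,-0.02,0,0,-0.17])

```text
clock: 18.08
tool_pos: [0.6663, 0.003, 0.1546]
eef_rot: [0.745, 0.667, 0.001, 0.0]
contact_force: [1.6, 1.0, 0.9]
opening: 0.589
```

>>> carry_out(motion=[0,0,-0.02,0,0,-0.17,0,0,-0.02,0,0,-0.17,0,0,-0.02,0,0,-0.17,0,0,-0.02,0,0,-0.17,0,0,-0.02,0,0,-0.17,0,0,-0.02,0,0,-0.17,0,0,-0.02,0,0,-0.17,0,0,-0.02,0,0,-0.17])

```text
clock: 19.08
tool_pos: [0.6657, 0.0032, 0.156]
eef_rot: [0.16, 0.987, 0.001, -0.0]
contact_force: [-0.6, 2.8, 1.7]
opening: 0.586
```

>>> carry_out(motion=[0,0,-0.02,0,0,-0.17,0,0,-0.02,0,0,-0.17,0,0,-0.02,0,0,-0.17,0,0,-0.02,0,0,-0.17,0,0,-0.02,0,0,-0.17,0,0,-0.02,0,0,-0.17,0,0,-0.02,0,0,-0.17,0,0,-0.02,0,0,-0.17])

```text
clock: 20.08
tool_pos: [0.6658, 0.0023, 0.1572]
eef_rot: [-0.496, 0.868, -0.0, -0.0]
contact_force: [0.2, 1.6, -0.0]
opening: 0.588
```

```bash
python3 -c "
from h import *
plan((.6655,.003,.158,None));s=monitor.get_state();print(s['contact_force'],s['moment'],s['opening'],s['q'].round(2))"
```

```text
from [0.6658 0.0023 0.1572] yaw -2.103 q7 1.702 tilt [ 0. -0. -1.]
1 x [np.float64(-0.04), np.float64(0.06), np.float64(-0.08), np.float64(-0.0)]
[ 0.24702977  1.5611755  -0.01640947] [ 0.30235819 -0.19903671  0.04944455] 0.5875656648696848 [ 0.44  1.18 -1.15  1.51  1.12  1.21  1.7 ]
```

>>> carry_out(motion=[0,0,-0.02,0,0,-0.17,0,0,-0.02,0,0,-0.17,0,0,-0.02,0,0,-0.17,0,0,-0.02,0,0,-0.17,0,0,0,0,0,0])

```text
clock: 20.7
tool_pos: [0.6657, 0.0022, 0.1577]
eef_rot: [0.755, -0.656, -0.0, 0.0]
contact_force: [0.8, -0.4, -0.9]
opening: 0.583
```

>>> carry_out(motion=[0,0,0,0,0,0,0,0,0,0,0,0,0,0,0,0,0,0,0,0,0,0,0,0.17,0,0,0,0,0,0.17,0,0,0,0,0,0.17,0,0,0,0,0,0.17,0,0,0,0,0,0.17], hand=7.6)

```text
clock: 21.7
tool_pos: [0.6657, 0.0025, 0.1583]
eef_rot: [-0.416, 0.91, -0.0, 0.0]
contact_force: [-0.5, -0.2, -0.2]
opening: 0.86
```

>>> carry_out(motion=[0,0,0,0,0,0.17,0,0,0,0,0,0.17,0,0,0,0,0,0.17,0,0,0,0,0,0.17,0,0,0,0,0,0.17,0,0,0,0,0,0.17,0,0,0,0,0,0.17,0,0,0,0,0,0.17])

```text
clock: 22.7
tool_pos: [0.6657, 0.0026, 0.1583]
eef_rot: [0.249, 0.969, 0.0, 0.0]
contact_force: [-0.9, -0.3, 1.1]
opening: 0.861
```

>>> carry_out(motion=[0,0,0,0,0,0.17,0,0,0,0,0,0.17,0,0,0,0,0,0.17,0,0,0,0,0,0.17,0,0,0,0,0,0,0,0,0,0,0,0])

```text
clock: 23.45
tool_pos: [0.6657, 0.0026, 0.1583]
eef_rot: [0.554, 0.833, -0.0, 0.0]
contact_force: [-0.2, -0.4, -0.9]
opening: 0.862
```

```bash
python3 -c "
from h import *
plan((.6655,.003,.158,None));s=monitor.get_state();print(s['contact_force'],s['moment'],s['opening'],s['q'].round(2))"
```

```text
from [0.6657 0.0026 0.1583] yaw 1.968 q7 -0.340 tilt [-0. -0. -1.]
1 x [np.float64(0.05), np.float64(-0.0), np.float64(0.03), np.float64(-0.0)]
[-0.22020798 -0.4159974  -0.86517318] [-0.08229386 -0.13822666 -0.00530894] 0.8621160921530191 [ 0.31  1.03 -0.78  1.52  0.84  0.95 -0.34]
```

>>> carry_out(motion=[0.05,0,0,0,0,0,0,0,0,0,0,0,0,0,0,0,0,0,0,0,0,0,0,0,0,0,-0.02,0,0,-0.17,0,0,-0.02,0,0,-0.17,0,0,-0.02,0,0,-0.17,0,0,-0.02,0,0,-0.17], hand=4.8)

```text
clock: 24.45
tool_pos: [0.6657, 0.0031, 0.1591]
eef_rot: [0.243, 0.97, 0.0, 0.0]
contact_force: [0.8, 0.3, 0.5]
opening: 0.59
```

>>> carry_out(motion=[0,0,-0.02,0,0,-0.17,0,0,-0.02,0,0,-0.17,0,0,-0.02,0,0,-0.17,0,0,-0.02,0,0,-0.17,0,0,-0.02,0,0,-0.17,0,0,-0.02,0,0,-0.17,0,0,-0.02,0,0,-0.17,0,0,-0.02,0,0,-0.17])

```text
clock: 25.45
tool_pos: [0.6657, 0.0031, 0.1608]
eef_rot: [-0.421, 0.907, 0.0, 0.0]
contact_force: [0.5, 1.0, 0.9]
opening: 0.585
```

>>> carry_out(motion=[0,0,-0.02,0,0,-0.17,0,0,-0.02,0,0,-0.17,0,0,-0.02,0,0,-0.17,0,0,0,0,0,0])

```text
clock: 25.95
tool_pos: [0.6657, 0.0034, 0.1614]
eef_rot: [-0.633, 0.774, 0.0, 0.0]
contact_force: [0.1, 1.8, 2.1]
opening: 0.588
```

>>> carry_out(motion=[0,0,-0.3,0,0,0,0,0,-0.3,0,0,0,0,0,0,0,0,0])

```text
clock: 26.32
tool_pos: [0.6657, 0.003, 0.1676]
eef_rot: [-0.634, 0.774, -0.0, 0.0]
contact_force: [-0.3, 0.8, 0.6]
opening: 0.59
```

```bash
python3 - <<'E'
from h import *
plan((.6655,.003,.158,None));s=monitor.get_state();print(s['contact_force'],s['opening'],s['q'].round(2))
p,w,st=snap('side'); save(p,'s1.png',(230,160,310,250),6)
for t in ['jar','holder','lid']:
    for d in finder.masks_of(p,t):
        if d['p']>.2: print(t,round(d['p'],2),np.round(d['extent']),[np.round(v,3) for v in top(w,d['pixels'])])
E
```

```text
from [0.6657 0.003  0.1676] yaw -1.769 q7 2.021 tilt [ 0.001 -0.    -1.   ]
1 x [np.float64(0.0), np.float64(0.02), np.float64(0.96), np.float64(-0.0)]
[-0.32563269  0.79626278  0.57508609] 0.5898759601248094 [ 0.45  1.19 -1.22  1.51  1.15  1.27  2.02]
jar 0.6 [255. 210. 278. 222.] [np.float64(0.089), array([0.671, 0.014]), array([0.03 , 0.021]), np.int64(25)]
holder 0.85 [245. 210. 287. 242.] [np.float64(0.048), array([0.666, 0.014]), array([0.086, 0.068]), np.int64(135)]
lid 0.69 [264. 189. 276. 207.] [np.float64(0.132), array([0.674, 0.01 ]), array([0.068, 0.041]), np.int64(126)]
lid 0.6 [288. 177. 301. 192.] [np.float64(0.032), array([ 0.534, -0.003]), array([0.172, 0.116]), np.int64(101)]
lid 0.58 [290. 199. 311. 214.] [np.float64(0.031), array([0.544, 0.046]), array([0.053, 0.052]), np.int64(151)]
lid 0.53 [151. 161. 165. 178.] [np.float64(0.032), array([ 0.742, -0.433]), array([0.052, 0.053]), np.int64(110)]
```

>>> carry_out(motion=[0,0,-0.5,0,0,0,0,0,-1,0,0,0,0,0,-2,0,0,0,0,0,-5,0,0,0,0,0,0,0,0,0])

```text
clock: 27.15
tool_pos: [0.6671, 0.0047, 0.2583]
eef_rot: [-0.634, 0.773, -0.001, 0.004]
contact_force: [-0.1, 0.8, -0.4]
opening: 0.592
```

```bash
python3 - <<'E'
from h import *
plan((.580,.186,.25,-3.142),(.58,.186,.11,None));s=monitor.get_state();print(s['contact_force'],s['opening'],s['q'].round(2))
p,w,st=snap('side'); save(p,'s1.png',(200,110,330,260),4.5)
E
```

```text
from [0.6671 0.0047 0.2583] yaw -1.768 q7 2.082 tilt [ 0.008  0.003 -1.   ]
8 [[np.float64(-2.01), np.float64(1.51), np.float64(0.1), np.float64(0.172)], [np.float64(-1.72), np.float64(1.83), np.float64(0.1), np.float64(0.172)], [np.float64(-1.38), np.float64(2.1), np.float64(0.1), np.float64(0.172)], [np.float64(-1.0), np.float64(2.31), np.float64(0.1), np.float64(0.172)], [np.float64(-0.59), np.float64(2.44), np.float64(0.1), np.float64(0.172)], [np.float64(-0.17), np.float64(2.51), np.float64(0.1), np.float64(0.172)], [np.float64(0.26), np.float64(2.5), np.float64(0.1), np.float64(0.172)], [np.float64(0.69), np.float64(2.42), np.float64(0.1), np.float64(0.172)]]
3 x [np.float64(0.0), np.float64(0.0), np.float64(4.67), np.float64(-0.0)]
[-0.05190987  0.84803398 -0.35615994] 0.5917810302267683 [ 0.47  1.09 -1.28  1.45  1.05  1.37  2.08]
```

View pics/s1.png

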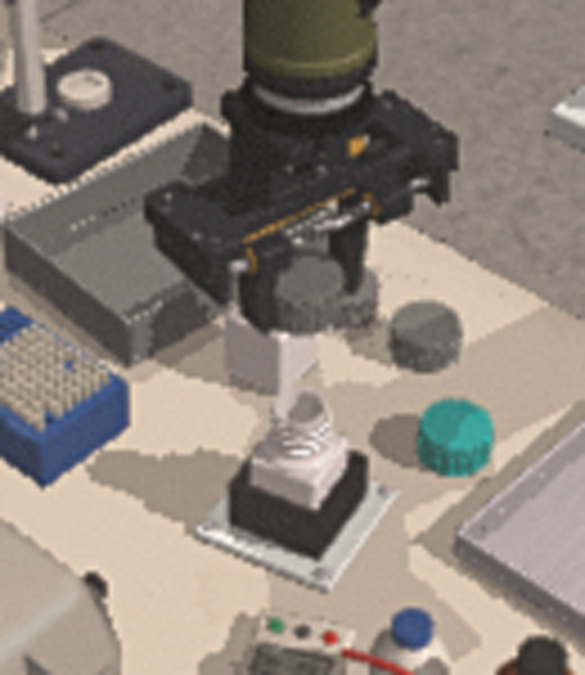

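Picture 4: the lid is in the gripper at (310,290) and the jar, thread showing, is still seated in the holder at (305,440).

>>> carry_out(motion=[-2.0,1.5,0,0,0,0.17,-1.7,1.8,0,0,0,0.17,-1.4,2.1,0,0,0,0.17,-1.0,2.3,0,0,0,0.17,-0.6,2.4,0,0,0,0.17,-0.2,2.5,0,0,0,0.17,0.3,2.5,0,0,0,0.17,0.7,2.4,0,0,0,0.18])

```text
clock: 28.2
tool_pos: [0.5773, 0.1832, 0.2517]
eef_rot: [0.001, 1.0, -0.0, -0.001]
contact_force: [0.3, 0.1, 0.3]
opening: 0.586
```

>>> carry_out(motion=[0,0,5,0,0,0,0,0,5,0,0,0,0,0,0,0,0,0,0,0,0,0,0,0])

```text
clock: 28.7
tool_pos: [0.5785, 0.1836, 0.1537]
eef_rot: [-0.002, 1.0, 0.001, 0.001]
contact_force: [-0.0, 0.8, -0.3]
opening: 0.588
```

```bash
python3 - <<'E'
from h import *
plan((.580,.186,.11,-3.142),(.58,.186,.0715,None));s=monitor.get_state();print(s['contact_force'],s['opening'],s['q'].round(2))
E
```

```text
from [0.5785 0.1836 0.1537] yaw -3.138 q7 0.320 tilt [ 0.001  0.002 -1.   ]
1 [[np.float64(-0.16), np.float64(0.23), np.float64(4.37), np.float64(0.004)]]
1 x [np.float64(0.0), np.float64(0.0), np.float64(3.85), np.float64(-0.0)]
[-0.00451469  0.78286802 -0.27515394] 0.5878156181348083 [ 0.1   1.04 -0.94  1.71  1.01  0.95  0.32]
```

>>> carry_out(motion=[-0.15,0.2,4,0,0,0,0,0,3,0,0,0,0,0,0.8,0,0,0,0,0,0.3,0,0,0,0,0,0,0,0,0])

```text
clock: 29.32
tool_pos: [0.5803, 0.1854, 0.0728]
eef_rot: [-0.002, 1.0, 0.001, 0.001]
contact_force: [0.6, 0.3, -0.0]
opening: 0.585
```

>>> carry_out(motion=[0,0,0.1,0,0,0,0,0,0,0,0,0,0,0,0,0,0,0])

```text
clock: 29.7
tool_pos: [0.5796, 0.1849, 0.0704]
eef_rot: [-0.002, 1.0, -0.0, 0.0]
contact_force: [0.3, 0.4, -0.3]
opening: 0.582
```

>>> carry_out(motion=[0,0,0,0,0,0,0,0,0,0,0,0,0,0,0,0,0,0,0,0,0,0,0,0,0,0,-4,0,0,0,0,0,-6,0,0,0,0,0,-6,0,0,0,0,0,-4,0,0,0], hand=7.2)

```text
clock: 30.7
tool_pos: [0.5797, 0.1856, 0.2733]
eef_rot: [-0.002, 1.0, 0.001, 0.001]
contact_force: [0.4, -0.3, -0.5]
opening: 0.814
```

```bash
python3 look.py w4.png lid; python3 -c "
from h import *
plan((.50,-.05,.27,None))"
```

```text
TCP [0.5797 0.1856 0.2733] yaw -3.138 q [ 0.14  0.89 -1.04  1.63  0.84  1.12  0.45]
lid 0.68 [229 147 276 189] ztop 0.0354 [0.5774 0.1838] [0.052 0.05 ] rect ((577.5459594726562, 183.8035888671875), (50.908790588378906, 51.12300109863281), 51.649532318115234)
lid 0.63 [ 98 111 156 157] ztop 0.0316 [0.5402 0.0441] [0.051 0.051] rect ((539.8355712890625, 44.28049087524414), (50.93730545043945, 50.67323303222656), 86.1756820678711)
lid 0.62 [ 7 38 74 93] ztop 0.0316 [ 0.4705 -0.04  ] [0.05  0.052] rect ((470.4923400878906, -40.026065826416016), (52.251609802246094, 50.3818473815918), 89.66374969482422)
lid 0.61 [ 2 63  5 92] ztop 0.0108 [ 0.4798 -0.0938] [0.028 0.009] rect ((480.344970703125, -92.7715835571289), (5.181149959564209, 28.775556564331055), 78.03787994384766)
lid 0.44 [165 272 211 328] ztop 0.0201 [0.6797 0.1194] [0.243 0.107] rect ((763.723388671875, 90.38568115234375), (64.82233428955078, 60.17428207397461), 23.868013381958008)
from [0.5808 0.1868 0.2753] yaw -3.138 q7 0.452 tilt [ 0.007  0.004 -1.   ]
5 x [np.float64(1.63), np.float64(-4.73), np.float64(0.11), np.float64(-0.0)]
```

```bash
python3 -c "
from h import *
plan((.47,-.04,.25,-1.571))"
```

```text
from [0.5808 0.1868 0.2753] yaw -3.138 q7 0.452 tilt [ 0.007  0.004 -1.   ]
9 [[np.float64(1.24), np.float64(-2.52), np.float64(0.28), np.float64(-0.174)], [np.float64(1.66), np.float64(-2.26), np.float64(0.28), np.float64(-0.174)], [np.float64(2.02), np.float64(-1.94), np.float64(0.28), np.float64(-0.174)], [np.float64(2.33), np.float64(-1.56), np.float64(0.28), np.float64(-0.174)], [np.float64(2.56), np.float64(-1.13), np.float64(0.28), np.float64(-0.174)], [np.float64(2.72), np.float64(-0.67), np.float64(0.28), np.float64(-0.174)], [np.float64(2.8), np.float64(-0.19), np.float64(0.28), np.float64(-0.174)], [np.float64(2.79), np.float64(0.3), np.float64(0.28), np.float64(-0.174)], [np.float64(2.7), np.float64(0.78), np.float64(0.28), np.float64(-0.174)]]
```

>>> carry_out(motion=[1.2,-2.5,0.3,0,0,-0.174,1.7,-2.3,0.3,0,0,-0.174,2.0,-1.9,0.3,0,0,-0.174,2.3,-1.6,0.3,0,0,-0.174,2.6,-1.1,0.3,0,0,-0.174,2.7,-0.7,0.3,0,0,-0.174,2.8,-0.2,0.3,0,0,-0.174,2.8,0.3,0.3,0,0,-0.174], hand=7.2)

```text
clock: 31.8
tool_pos: [0.4805, -0.0178, 0.2453]
eef_rot: [-0.645, 0.764, 0.0, -0.001]
contact_force: [-0.4, -0.1, -0.9]
opening: 0.814
```

>>> carry_out(motion=[2.7,0.8,0.2,0,0,-0.174,0,0,0,0,0,0,0,0,0,0,0,0])

```text
clock: 32.17
tool_pos: [0.4691, -0.0412, 0.2441]
eef_rot: [-0.706, 0.708, 0.0, 0.001]
contact_force: [0.4, 0.1, 0.6]
opening: 0.815
```

```bash
python3 look.py w5.png lid; python3 -c "
from h import *
plan((.4715,-.041,.10,-1.571),(.4715,-.041,.0665,-1.571))"
```

```text
TCP [ 0.4691 -0.0412  0.2441] yaw -1.574 q [ 0.72  0.98 -1.39  2.05  1.09  1.17  1.96]
lid 0.67 [141 326 189 351] ztop 0.0347 [0.5773 0.166 ] [0.048 0.019] rect ((576.9912719726562, 165.59779357910156), (17.545989990234375, 47.98421096801758), 87.58220672607422)
lid 0.62 [223 148 276 201] ztop 0.0313 [ 0.47   -0.0414] [0.051 0.052] rect ((469.82275390625, -41.4949836730957), (51.61534118652344, 50.95931625366211), 46.41280746459961)
lid 0.58 [219  73 269 132] ztop 0.0315 [ 0.4754 -0.1175] [0.052 0.052] rect ((475.1393127441406, -117.61753845214844), (51.70103073120117, 51.38077926635742), 6.751238822937012)
lid 0.58 [178 221 213 270] ztop 0.0311 [0.5256 0.0074] [0.043 0.118] rect ((529.2930908203125, 42.46251678466797), (50.88413619995117, 30.824462890625), 83.87842559814453)
from [ 0.4692 -0.0408  0.2444] yaw -1.573 q7 1.961 tilt [ 0.001  0.001 -1.   ]
3 [[np.float64(0.01), np.float64(-0.08), np.float64(4.81), np.float64(-0.001)], [np.float64(0.01), np.float64(-0.08), np.float64(4.81), np.float64(-0.001)], [np.float64(0.01), np.float64(-0.08), np.float64(4.81), np.float64(-0.001)]]
1 x [np.float64(-0.0), np.float64(0.0), np.float64(3.35), np.float64(-0.0)]
```

>>> carry_out(motion=[0,-0.1,5,0,0,0,0,0,5,0,0,0,0,0,5,0,0,0,0,0,2,0,0,0,0,0,0.6,0,0,0,0,0,0,0,0,0])

```text
clock: 33.02
tool_pos: [0.4703, -0.0412, 0.0687]
eef_rot: [-0.707, 0.708, -0.0, 0.0]
contact_force: [0.4, 0.0, 0.2]
opening: 0.819
```

>>> carry_out(motion=[0,0,0,0,0,0,0,0,0,0,0,0,0,0,0,0,0,0,0,0,0,0,0,0,0,0,0,0,0,0], hand=4.8)

```text
clock: 33.65
tool_pos: [0.4702, -0.042, 0.069]
eef_rot: [-0.707, 0.708, -0.001, 0.0]
contact_force: [-0.5, -1.0, 5.7]
opening: 0.583
```

>>> carry_out(motion=[0,0,-2,0,0,0,0,0,-5,0,0,0,0,0,-5,0,0,0,0,0,-2,0,0,0,0,0,0,0,0,0])

```text
clock: 34.28
tool_pos: [0.4703, -0.042, 0.2093]
eef_rot: [-0.706, 0.708, -0.001, 0.001]
contact_force: [-0.4, -0.0, -1.1]
opening: 0.583
```

```bash
python3 -c "
from h import *
print(monitor.get_state()['q'].round(2))
plan((.515,.186,.21,-3.142),(.515,.186,.072,-3.142))"
```

```text
[ 0.69  1.01 -1.32  2.08  1.16  1.12  1.92]
from [ 0.4703 -0.042   0.2093] yaw -1.573 q7 1.916 tilt [ 0.003 -0.001 -1.   ]
9 [[np.float64(-2.53), np.float64(-0.49), np.float64(-0.01), np.float64(0.174)], [np.float64(-2.58), np.float64(-0.05), np.float64(-0.01), np.float64(0.174)], [np.float64(-2.55), np.float64(0.4), np.float64(-0.01), np.float64(0.174)], [np.float64(-2.44), np.float64(0.84), np.float64(-0.01), np.float64(0.174)], [np.float64(-2.26), np.float64(1.25), np.float64(-0.01), np.float64(0.174)], [np.float64(-2.01), np.float64(1.62), np.float64(-0.01), np.float64(0.174)], [np.float64(-1.7), np.float64(1.95), np.float64(-0.01), np.float64(0.174)], [np.float64(-1.33), np.float64(2.21), np.float64(-0.01), np.float64(0.174)], [np.float64(-0.93), np.float64(2.41), np.float64(-0.01), np.float64(0.174)]]
3 x [np.float64(0.0), np.float64(0.0), np.float64(4.6), np.float64(0.0)]
```

>>> carry_out(motion=[-2.5,-0.5,0,0,0,0.174,-2.6,0,0,0,0,0.174,-2.6,0.4,0,0,0,0.174,-2.4,0.8,0,0,0,0.174,-2.3,1.2,0,0,0,0.174,-2.0,1.6,0,0,0,0.174,-1.7,1.9,0,0,0,0.174,-1.3,2.2,0,0,0,0.174])

```text
clock: 35.28
tool_pos: [0.5095, 0.1598, 0.2063]
eef_rot: [-0.086, 0.996, -0.001, -0.001]
contact_force: [0.6, -0.1, -0.0]
opening: 0.585
```

>>> carry_out(motion=[-0.9,2.4,0,0,0,0.174,0,0,4,0,0,0,0,0,4,0,0,0,0,0,0,0,0,0,0,0,0,0,0,0])

```text
clock: 35.9
tool_pos: [0.5145, 0.1854, 0.1285]
eef_rot: [-0.002, 1.0, 0.0, -0.0]
contact_force: [-0.4, 0.4, -0.1]
opening: 0.583
```

```bash
python3 -c "
from h import *
s=monitor.get_state(); print(s['q'].round(2),s['opening'])
plan((.514,.186,.08,-3.142),(.514,.186,.073,-3.142))"
```

```text
[ 0.08  1.03 -0.92  1.91  1.14  0.85  0.1 ] 0.5829284077314931
from [0.5145 0.1854 0.1285] yaw -3.138 q7 0.095 tilt [-0.     0.001 -1.   ]
1 [[np.float64(0.05), np.float64(0.07), np.float64(4.85), np.float64(0.004)]]
1 x [np.float64(0.0), np.float64(0.0), np.float64(0.7), np.float64(-0.0)]
```

>>> carry_out(motion=[0.05,0.05,3.5,0,0,0,0,0,1.4,0,0,0,0,0,0.7,0,0,0,0,0,0,0,0,0,0,0,0,0,0,0])

```text
clock: 36.52
tool_pos: [0.5145, 0.1858, 0.073]
eef_rot: [-0.002, 1.0, 0.0, 0.001]
contact_force: [-0.1, -0.5, -1.0]
opening: 0.588
```

>>> carry_out(motion=[0,0,0,0,0,0,0,0,0,0,0,0,0,0,0,0,0,0,0,0,0,0,0,0,0,0,-4,0,0,0,0,0,-6,0,0,0,0,0,-6,0,0,0,0,0,-1,0,0,0], hand=7.2)

```text
clock: 37.52
tool_pos: [0.5151, 0.187, 0.2462]
eef_rot: [-0.002, 1.0, 0.002, 0.003]
contact_force: [0.1, -1.0, -1.1]
opening: 0.818
```

```bash
python3 look.py w6.png lid; python3 -c "
from h import *
plan((.475,-.117,.25,-1.571))"
```

```text
TCP [0.5151 0.187  0.2462] yaw -3.138 q [ 0.14  0.87 -1.05  1.84  0.91  1.    0.27]
lid 0.81 [225 148 278 198] ztop 0.0354 [0.5151 0.1843] [0.052 0.052] rect ((514.8610229492188, 184.30386352539062), (51.0726203918457, 51.527469635009766), 45.01545715332031)
lid 0.73 [226 207 275 256] ztop 0.0354 [0.5773 0.1836] [0.052 0.051] rect ((577.5564575195312, 183.52755737304688), (51.061004638671875, 51.78516387939453), 57.60332107543945)
lid 0.6 [ 90 170 150 220] ztop 0.0316 [0.54   0.0434] [0.051 0.051] rect ((539.6968383789062, 43.556495666503906), (50.509124755859375, 50.980255126953125), 12.033966064453125)
from [0.5144 0.1855 0.2431] yaw -3.139 q7 0.268 tilt [ 0.002  0.    -1.   ]
9 [[np.float64(0.45), np.float64(-3.36), np.float64(-0.08), np.float64(-0.174)], [np.float64(1.02), np.float64(-3.23), np.float64(-0.08), np.float64(-0.174)], [np.float64(1.57), np.float64(-3.01), np.float64(-0.08), np.float64(-0.174)], [np.float64(2.07), np.float64(-2.69), np.float64(-0.08), np.float64(-0.174)], [np.float64(2.5), np.float64(-2.29), np.float64(-0.08), np.float64(-0.174)], [np.float64(2.86), np.float64(-1.82), np.float64(-0.08), np.float64(-0.174)], [np.float64(3.13), np.float64(-1.3), np.float64(-0.08), np.float64(-0.174)], [np.float64(3.31), np.float64(-0.74), np.float64(-0.08), np.float64(-0.174)], [np.float64(3.39), np.float64(-0.15), np.float64(-0.08), np.float64(-0.174)]]
```

Both lids are flat in the steel tray. The last lid stands too close to the open jar, so the jar goes first.

>>> carry_out(motion=[0,-3.5,0,0,0,-0.174,0.6,-3.4,0,0,0,-0.174,1.2,-3.2,-0.3,0,0,-0.174,1.7,-2.9,-0.3,0,0,-0.174,2.1,-2.6,-0.3,0,0,-0.174,2.5,-2.2,-0.5,0,0,-0.174,2.9,-1.7,-0.5,0,0,-0.174,3.1,-1.2,-0.6,0,0,-0.174], hand=7.2)

```text
clock: 38.62
tool_pos: [0.5153, -0.0869, 0.2649]
eef_rot: [-0.645, 0.764, 0.001, -0.001]
contact_force: [-0.5, 0.6, 0.2]
opening: 0.818
```

>>> carry_out(motion=[3,-0.6,0,0,0,-0.174,0,-4,0,0,0,0,0,-4,0,0,0,0,0,0,0,0,0,0,0,0,0,0,0,0])

```text
clock: 39.25
tool_pos: [0.5957, -0.1159, 0.2654]
eef_rot: [-0.707, 0.707, 0.001, -0.001]
contact_force: [0.3, 0.7, -0.0]
opening: 0.814
```

```bash
python3 look.py w7.png lid jar jar_tray; python3 -c "
from h import *
plan((.5645,-.114,.27,-1.571))"
```

```text
TCP [ 0.5957 -0.1159  0.2654] yaw -1.571 q [ 0.73  1.06 -1.36  1.63  1.06  1.36  2.35]
lid 0.9 [332 146 384 196] ztop 0.0312 [ 0.4759 -0.1177] [0.052 0.051] rect ((475.7928771972656, -117.84877014160156), (51.151710510253906, 51.3179931640625), 10.357337951660156)
lid 0.87 [274 268 309 314] ztop 0.0303 [0.5407 0.0415] [0.024 0.052] rect ((539.2745971679688, 41.77768325805664), (51.3166618347168, 24.233320236206055), 86.25482940673828)
jar 0.82 [255 146 307 213] ztop 0.0989 [ 0.5634 -0.1146] [0.039 0.038] rect ((563.4866333007812, -114.840576171875), (37.34575653076172, 37.829681396484375), 44.471588134765625)
jar 0.71 [161 254 214 328] ztop 0.1070 [ 0.6483 -0.0585] [0.069 0.158] rect ((664.44482421875, 11.344776153564453), (36.936275482177734, 18.27629852294922), 1.3457869291305542)
jar_tray 0.71 [209   1 450 124] ztop 0.0462 [ 0.5257 -0.2247] [0.219 0.112] rect ((525.8628540039062, -234.7637939453125), (112.59193420410156, 210.19981384277344), 84.17892456054688)
from [ 0.596  -0.1163  0.2669] yaw -1.572 q7 2.352 tilt [-0.001 -0.001 -1.   ]
1 [[np.float64(-0.23), np.float64(3.15), np.float64(-0.31), np.float64(-0.001)]]
```

View pics/w7.png

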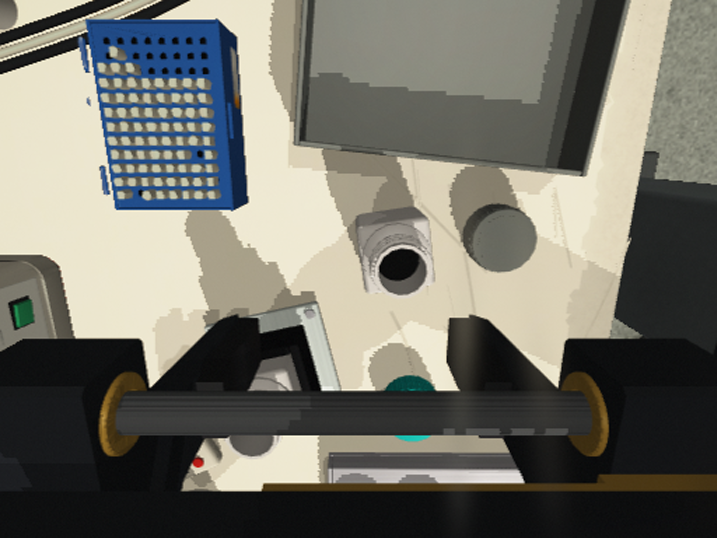

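Picture 5: open jar with its mouth at (403,265), lid at (500,238), deep tray at the top. I'll turn a little for wrist margin, then grip the neck.

>>> carry_out(motion=[-0.2,3.2,0,0,0,0,0,0,0,0,0,0.177,0,0,0,0,0,0.177,0,0,0,0,0,0.177,0,0,4,0,0,0,0,0,0,0,0,0])

```text
clock: 40.2
tool_pos: [0.563, -0.1149, 0.2251]
eef_rot: [-0.496, 0.868, 0.001, -0.003]
contact_force: [-0.9, 0.3, -0.2]
opening: 0.817
```

```bash
python3 look.py w8.png jar; python3 -c "
from h import *
plan((.5637,-.1147,.17,None),(.5637,-.1147,.132,None))"
```

```text
TCP [ 0.563  -0.1149  0.2251] yaw -2.103 q [ 0.73  1.03 -1.24  1.76  1.06  1.2   1.77]
jar 0.71 [193 311 263 344] ztop 0.0811 [ 0.6586 -0.0055] [0.031 0.026] rect ((655.278076171875, -8.281723022460938), (13.910141944885254, 37.3357048034668), 55.54233169555664)
jar 0.67 [300 109 360 165] ztop 0.0313 [ 0.4752 -0.1181] [0.052 0.052] rect ((475.3001708984375, -117.6313705444336), (51.50341796875, 50.91303253173828), 45.55076217651367)
jar 0.64 [215 146 290 233] ztop 0.0990 [ 0.5633 -0.1142] [0.04  0.038] rect ((562.9518432617188, -114.53358459472656), (37.40782928466797, 38.56270217895508), 39.473472595214844)
from [ 0.5648 -0.1139  0.2279] yaw -2.103 q7 1.771 tilt [ 0.  0. -1.]
1 x [np.float64(0.13), np.float64(0.05), np.float64(5.79), np.float64(-0.0)]
1 x [np.float64(-0.0), np.float64(0.0), np.float64(3.8), np.float64(-0.0)]
```

>>> carry_out(motion=[0.1,0.05,5,0,0,0,0,0,3.5,0,0,0,0,0,1,0,0,0,0,0,0,0,0,0,0,0,0,0,0,0])

```text
clock: 40.92
tool_pos: [0.565, -0.1143, 0.1342]
eef_rot: [-0.496, 0.868, -0.001, 0.001]
contact_force: [-0.4, -0.6, 0.0]
opening: 0.819
```

>>> carry_out(motion=[0,0,0,0,0,0,0,0,0,0,0,0,0,0,0,0,0,0,0,0,0,0,0,0,0,0,0,0,0,0,0,0,0,0,0,0], hand=3.2, grip_force=30)

```text
clock: 41.68
tool_pos: [0.5639, -0.1146, 0.1323]
eef_rot: [-0.496, 0.868, 0.0, -0.0]
contact_force: [0.1, 0.2, 1.0]
opening: 0.401
```

>>> carry_out(motion=[0,0,-2,0,0,0,0,0,-4,0,0,0,0,0,-4,0,0,0,0,0,0,0,0,0])

```text
clock: 42.18
tool_pos: [0.5655, -0.1138, 0.2365]
eef_rot: [-0.496, 0.868, -0.002, 0.003]
contact_force: [1.4, -0.6, -1.5]
opening: 0.401
```

```bash
python3 -c "
from h import *
s=monitor.get_state(); print(s['q'].round(2),s['opening'],s['contact_force'])
plan((.574,-.245,.23,None),(.574,-.245,.138,None))"
```

```text
[ 0.74  1.01 -1.25  1.76  1.05  1.2   1.78] 0.40102125781425596 [ 1.3590248  -0.60588587 -1.45581484]
from [ 0.5655 -0.1138  0.2365] yaw -2.103 q7 1.778 tilt [ 0.007  0.    -1.   ]
3 x [np.float64(3.62), np.float64(-2.46), np.float64(0.22), np.float64(-0.0)]
2 x [np.float64(-0.0), np.float64(0.0), np.float64(4.6), np.float64(-0.0)]
```

>>> carry_out(motion=[3.6,-2.5,0,0,0,0,3.6,-2.5,0,0,0,0,3.6,-2.5,0,0,0,0,0,0,0,0,0,0,0,0,4,0,0,0,0,0,3,0,0,0,0,0,0,0,0,0])

```text
clock: 43.05
tool_pos: [0.572, -0.2449, 0.1597]
eef_rot: [-0.497, 0.868, 0.002, -0.002]
contact_force: [0.3, 1.9, -0.5]
opening: 0.4
```

```bash
python3 -c "
from h import *
s=monitor.get_state(); print(s['q'].round(2),s['opening'],s['contact_force'])
plan((.574,-.245,.138,None))"
```

```text
[ 0.89  1.15 -1.18  1.65  1.15  1.19  2.01] 0.4001364536125433 [ 0.30326348  1.94983787 -0.50301193]
from [ 0.572  -0.2449  0.1597] yaw -2.102 q7 2.012 tilt [-0.005  0.001 -1.   ]
1 x [np.float64(-0.09), np.float64(-0.17), np.float64(2.17), np.float64(-0.0)]
```

>>> carry_out(motion=[0,0,1.5,0,0,0,0,0,0.5,0,0,0,0,0,0.2,0,0,0,0,0,0,0,0,0,0,0,0,0,0,0])

```text
clock: 43.68
tool_pos: [0.5739, -0.2458, 0.1407]
eef_rot: [-0.496, 0.868, -0.0, 0.0]
contact_force: [-0.3, -0.3, -0.4]
opening: 0.401
```

>>> carry_out(motion=[0,0,0,0,0,0,0,0,0,0,0,0,0,0,0,0,0,0,0,0,0,0,0,0,0,0,-3,0,0,0,0,0,-5,0,0,0,0,0,0,0,0,0,0,0,0,0,0,0], hand=7.2)

```text
clock: 44.68
tool_pos: [0.5734, -0.246, 0.2199]
eef_rot: [-0.496, 0.868, -0.0, -0.0]
contact_force: [-1.0, -0.5, -0.8]
opening: 0.816
```

```bash
python3 look.py w9.png jar lid; python3 -c "
from h import *
plan((.5,-.117,.24,-1.571))"
```

```text
TCP [ 0.5734 -0.246   0.2199] yaw -2.103 q [ 0.9   1.08 -1.23  1.62  1.07  1.25  2.06]
jar 0.69 [215 146 292 235] ztop 0.1030 [ 0.5729 -0.2453] [0.04  0.038] rect ((573.0792236328125, -246.1776580810547), (37.67771911621094, 37.76172637939453), 43.36166000366211)
lid 0.8 [  0  69  31 127] ztop 0.0307 [ 0.728  -0.4258] [0.031 0.033] rect ((724.3527221679688, -422.25), (43.145591735839844, 12.674606323242188), 46.71505355834961)
lid 0.64 [367 208 426 269] ztop 0.0310 [ 0.4849 -0.1747] [0.072 0.159] rect ((477.2855224609375, -122.46773529052734), (51.121742248535156, 43.91051483154297), 22.447612762451172)
from [ 0.5731 -0.2459  0.2189] yaw -2.103 q7 2.061 tilt [-0.002  0.    -1.   ]
3 [[np.float64(-2.47), np.float64(4.28), np.float64(-0.7), np.float64(-0.177)], [np.float64(-3.18), np.float64(3.78), np.float64(-0.7), np.float64(-0.177)], [np.float64(-3.8), np.float64(3.16), np.float64(-0.7), np.float64(-0.177)]]
```

>>> carry_out(motion=[-2.5,4.3,-0.5,0,0,-0.1,-2.9,4.0,0,0,0,-0.1,-3.3,3.7,0,0,0,-0.1,0,2.4,0,0,0,0,0,0,0,0,0,0,0,0,0,0,0,0])

```text
clock: 45.58
tool_pos: [0.4784, -0.1112, 0.2248]
eef_rot: [-0.62, 0.785, -0.0, 0.0]
contact_force: [0.6, -0.2, 0.5]
opening: 0.817
```

```bash
python3 look.py w10.png lid; python3 -c "
from h import *
plan((.4757,-.1177,.22,None),(.4757,-.1177,.068,None))"
```

```text
TCP [ 0.4784 -0.1112  0.2248] yaw -1.805 q [ 0.83  0.99 -1.32  2.01  1.11  1.13  1.9 ]
lid 0.71 [225 144 281 202] ztop 0.0313 [ 0.4751 -0.1182] [0.052 0.052] rect ((474.81829833984375, -118.50807189941406), (51.137699127197266, 51.164772033691406), 71.99092102050781)
lid 0.58 [205 312 253 342] ztop 0.0311 [0.5403 0.0436] [0.051 0.046] rect ((541.25537109375, 45.3289680480957), (43.83241653442383, 52.080108642578125), 77.07614135742188)
from [ 0.4785 -0.1111  0.225 ] yaw -1.806 q7 1.902 tilt [ 0.  0. -1.]
1 x [np.float64(0.71), np.float64(0.12), np.float64(0.5), np.float64(-0.0)]
3 x [np.float64(-0.0), np.float64(0.0), np.float64(5.07), np.float64(-0.0)]
```

>>> carry_out(motion=[0.75,0.15,5,0,0,0,0,0,5,0,0,0,0,0,3.5,0,0,0,0,0,1.5,0,0,0,0,0,0.6,0,0,0,0,0,0,0,0,0])

```text
clock: 46.42
tool_pos: [0.475, -0.1175, 0.0699]
eef_rot: [-0.62, 0.785, -0.0, 0.001]
contact_force: [0.6, -0.5, 0.3]
opening: 0.815
```

>>> carry_out(motion=[0,0,0,0,0,0,0,0,0,0,0,0,0,0,0,0,0,0,0,0,0,0,0,0,0,0,0,0,0,0], hand=4.8, grip_force=25)

```text
clock: 47.05
tool_pos: [0.4748, -0.1175, 0.0699]
eef_rot: [-0.62, 0.784, -0.001, 0.0]
contact_force: [-0.5, -1.8, 5.7]
opening: 0.584
```

>>> carry_out(motion=[0,0,-2,0,0,0,0,0,-5,0,0,0,0,0,-5,0,0,0,0,0,-2,0,0,0,0,0,0,0,0,0])

```text
clock: 47.68
tool_pos: [0.475, -0.1175, 0.2103]
eef_rot: [-0.62, 0.784, -0.001, 0.001]
contact_force: [-0.7, -0.2, -1.2]
opening: 0.584
```

```bash
python3 -c "
from h import *
s=monitor.get_state(); print(s['q'].round(2),s['opening'],s['contact_force'])
plan((.452,.186,.21,-3.142))"
```

```text
[ 0.83  1.   -1.28  2.03  1.14  1.1   1.9 ] 0.5844823898062862 [-0.7433087  -0.17729489 -1.24691149]
from [ 0.475  -0.1175  0.2103] yaw -1.804 q7 1.896 tilt [ 0.003 -0.001 -1.   ]
8 [[np.float64(-3.63), np.float64(1.15), np.float64(0.0), np.float64(0.167)], [np.float64(-3.38), np.float64(1.74), np.float64(0.0), np.float64(0.167)], [np.float64(-3.04), np.float64(2.28), np.float64(0.0), np.float64(0.167)], [np.float64(-2.62), np.float64(2.76), np.float64(0.0), np.float64(0.167)], [np.float64(-2.13), np.float64(3.15), np.float64(0.0), np.float64(0.167)], [np.float64(-1.57), np.float64(3.46), np.float64(0.0), np.float64(0.167)], [np.float64(-0.97), np.float64(3.68), np.float64(0.0), np.float64(0.167)], [np.float64(-0.35), np.float64(3.79), np.float64(0.0), np.float64(0.167)]]
```

>>> carry_out(motion=[-3.6,1.2,0,0,0,0.167,-3.4,1.7,0,0,0,0.167,-3.0,2.3,0,0,0,0.167,-2.6,2.8,0,0,0,0.167,-2.1,3.1,0,0,0,0.167,-1.6,3.5,0,0,0,0.167,-1.0,3.7,0,0,0,0.167,-0.3,3.8,0,0,0,0.167])

```text
clock: 48.68
tool_pos: [0.4494, 0.1864, 0.2076]
eef_rot: [0.002, 1.0, -0.001, -0.001]
contact_force: [0.3, 0.1, -1.1]
opening: 0.583
```

>>> carry_out(motion=[0,0,4,0,0,0,0,0,3,0,0,0,0,0,0,0,0,0,0,0,0,0,0,0])

```text
clock: 49.18
tool_pos: [0.4499, 0.1861, 0.1393]
eef_rot: [-0.001, 1.0, 0.0, -0.0]
contact_force: [0.4, -0.4, 0.1]
opening: 0.582
```

```bash
python3 -c "
from h import *
s=monitor.get_state(); print(s['q'].round(2),s['opening'],s['contact_force'])
plan((.452,.186,.074,-3.142))"
```

```text
[ 0.04  0.97 -0.92  2.08  1.21  0.78 -0.1 ] 0.5816162040682236 [ 0.39640468 -0.38392312  0.08088646]
from [0.4499 0.1861 0.1393] yaw -3.139 q7 -0.105 tilt [-0.001  0.    -1.   ]
2 [[np.float64(-0.1), np.float64(-0.0), np.float64(3.27), np.float64(0.001)], [np.float64(-0.1), np.float64(-0.0), np.float64(3.27), np.float64(0.001)]]
```

>>> carry_out(motion=[-0.2,0,4,0,0,0,0,0,1.8,0,0,0,0,0,0.6,0,0,0,0,0,0,0,0,0,0,0,0,0,0,0])

```text
clock: 49.8
tool_pos: [0.4525, 0.1862, 0.0762]
eef_rot: [-0.001, 1.0, 0.0, 0.001]
contact_force: [-0.7, -1.2, -0.3]
opening: 0.585
```

>>> carry_out(motion=[0,0,0,0,0,0,0,0,0,0,0,0,0,0,0,0,0,0,0,0,0,0,0,0,0,0,-4,0,0,0,0,0,-6,0,0,0,0,0,-6,0,0,0,0,0,-3,0,0,0], hand=7.2)

```text
clock: 50.8
tool_pos: [0.4523, 0.1867, 0.2682]
eef_rot: [-0.001, 1.0, 0.001, 0.002]
contact_force: [0.1, 0.2, -0.1]
opening: 0.819
```

```bash
python3 look.py w11.png lid; python3 -c "
from h import *
plan((.6655,.003,.25,-2.2))"
```

```text
TCP [0.4523 0.1867 0.2682] yaw -3.139 q [ 0.14  0.77 -1.08  1.98  0.87  0.94  0.18]
lid 0.9 [109 216 158 260] ztop 0.0317 [0.501  0.0774] [0.121 0.12 ] rect ((533.0352783203125, 36.71579360961914), (32.23200988769531, 52.750999450683594), 43.07328414916992)
lid 0.83 [229 148 276 196] ztop 0.0354 [0.4528 0.185 ] [0.05  0.052] rect ((452.5897521972656, 185.45118713378906), (51.114463806152344, 50.80198669433594), 49.17436981201172)
lid 0.81 [228 197 274 247] ztop 0.0354 [0.5152 0.1851] [0.052 0.053] rect ((514.8471069335938, 184.65676879882812), (50.88998794555664, 50.70335388183594), 53.4317741394043)
lid 0.75 [227 249 269 278] ztop 0.0354 [0.5676 0.1839] [0.033 0.05 ] rect ((567.5506591796875, 184.1088409423828), (50.28463363647461, 32.75876998901367), 88.6789321899414)
from [0.4529 0.1871 0.2682] yaw -3.140 q7 0.175 tilt [ 0.005  0.003 -1.   ]
6 [[np.float64(-3.54), np.float64(-3.08), np.float64(0.3), np.float64(-0.157)], [np.float64(-3.01), np.float64(-3.59), np.float64(0.3), np.float64(-0.157)], [np.float64(-2.42), np.float64(-4.02), np.float64(0.3), np.float64(-0.157)], [np.float64(-1.76), np.float64(-4.34), np.float64(0.3), np.float64(-0.157)], [np.float64(-1.06), np.float64(-4.56), np.float64(0.3), np.float64(-0.157)], [np.float64(-0.34), np.float64(-4.67), np.float64(0.3), np.float64(-0.157)]]
```

>>> carry_out(motion=[-3.5,-3.1,0.2,0,0,-0.157,-3.0,-3.6,0.2,0,0,-0.157,-2.4,-4.0,0.3,0,0,-0.157,-1.8,-4.3,0.3,0,0,-0.157,-1.1,-4.6,0.3,0,0,-0.157,-0.3,-4.7,0.3,0,0,-0.157,0,0,0,0,0,0,0,0,0,0,0,0])

```text
clock: 51.9
tool_pos: [0.6637, 0.0027, 0.2479]
eef_rot: [-0.455, 0.891, 0.001, -0.001]
contact_force: [0.6, 0.6, -0.0]
opening: 0.818
```

```bash
python3 look.py w12.png jar; python3 -c "
from h import *
plan((.6655,.003,.18,None),(.6655,.003,.14,None))"
```

```text
TCP [0.6637 0.0027 0.2479] yaw -2.197 q [ 0.46  1.07 -1.23  1.46  1.02  1.33  1.67]
jar 0.82 [216 148 293 221] ztop 0.1070 [0.6642 0.0018] [0.04  0.038] rect ((663.7569580078125, 1.7477760314941406), (37.41539764404297, 38.96259307861328), 53.39725112915039)
from [0.6637 0.0034 0.249 ] yaw -2.195 q7 1.666 tilt [-0.001  0.    -1.   ]
2 x [np.float64(-0.04), np.float64(-0.08), np.float64(3.45), np.float64(-0.0)]
1 x [np.float64(-0.0), np.float64(0.0), np.float64(4.0), np.float64(-0.0)]
```

>>> carry_out(motion=[0,-0.05,5,0,0,0,0,0,4,0,0,0,0,0,1.7,0,0,0,0,0,0,0,0,0,0,0,0,0,0,0])

```text
clock: 52.62
tool_pos: [0.6659, 0.0024, 0.1442]
eef_rot: [-0.455, 0.891, -0.0, 0.001]
contact_force: [0.3, -0.1, 0.0]
opening: 0.817
```

>>> carry_out(motion=[0,0,0,0,0,0,0,0,0,0,0,0,0,0,0,0,0,0,0,0,0,0,0,0,0,0,0,0,0,0,0,0,0,0,0,0], hand=3.2, grip_force=30)

```text
clock: 53.38
tool_pos: [0.6651, 0.0018, 0.1424]
eef_rot: [-0.455, 0.891, 0.0, 0.0]
contact_force: [-0.6, 0.6, 1.6]
opening: 0.444
```

>>> carry_out(motion=[0,0,-1,0,0,0,0,0,-1.5,0,0,0,0,0,0,0,0,0])

```text
clock: 53.75
tool_pos: [0.666, 0.0019, 0.1692]
eef_rot: [-0.455, 0.891, -0.0, 0.001]
contact_force: [0.3, 0.1, -1.6]
opening: 0.442
```

>>> carry_out(motion=[0,0,-2,0,0,0,0,0,-3,0,0,0,0,0,-3,0,0,0,0,0,0,0,0,0])

```text
clock: 54.25
tool_pos: [0.6663, 0.0028, 0.2519]
eef_rot: [-0.455, 0.891, -0.001, 0.003]
contact_force: [0.2, -0.1, -2.0]
opening: 0.44
```

```bash
python3 -c "
from h import *
s=monitor.get_state(); print(s['q'].round(2),s['opening'],s['contact_force'])
plan((.474,-.237,.25,None))"
```

```text
[ 0.46  1.07 -1.23  1.46  1.02  1.33  1.67] 0.4402245650654286 [ 0.15914163 -0.05242682 -2.02306087]
from [0.6663 0.0028 0.2519] yaw -2.197 q7 1.669 tilt [ 0.006  0.002 -1.   ]
6 x [np.float64(5.12), np.float64(0.25), np.float64(0.03), np.float64(-0.0)]
```

>>> carry_out(motion=[5.1,0.25,0,0,0,0,5.1,0.25,0,0,0,0,5.1,0.25,0,0,0,0,5.1,0.25,0,0,0,0,5.1,0.25,0,0,0,0,5.1,0.25,0,0,0,0,0,0,0,0,0,0,0,0,0,0,0,0])

```text
clock: 55.25
tool_pos: [0.4737, -0.2372, 0.2474]
eef_rot: [-0.455, 0.891, 0.0, 0.0]
contact_force: [-0.3, 0.6, -1.0]
opening: 0.442
```

```bash
python3 -c "
from h import *
s=monitor.get_state(); print(s['q'].round(2),s['opening'],s['contact_force'])
plan((.474,-.237,.138,None))
p,w,st=snap('side'); save(p,'s2.png',(190,100,330,240),4.2)"
```

```text
[ 1.05  0.98 -1.31  1.88  1.05  1.19  1.86] 0.4420658787296993 [-0.30044679  0.64336739 -0.9991204 ]
from [ 0.4737 -0.2372  0.2474] yaw -2.197 q7 1.861 tilt [ 0.001  0.001 -1.   ]
2 x [np.float64(-0.02), np.float64(-0.0), np.float64(5.47), np.float64(-0.0)]
```

View pics/s2.png

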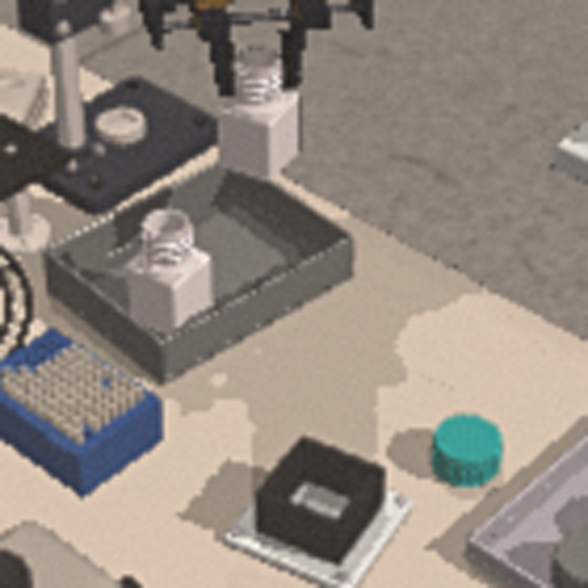

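Picture 6: the jar hangs upright in the gripper at (258,110), jar_b stands in the deep tray at (170,265), and the holder is empty. Lowering now.

>>> carry_out(motion=[0,0,5,0,0,0,0,0,4,0,0,0,0,0,1,0,0,0,0,0,0.6,0,0,0,0,0,0,0,0,0])

```text
clock: 55.92
tool_pos: [0.4744, -0.2372, 0.1423]
eef_rot: [-0.455, 0.89, -0.0, 0.001]
contact_force: [-0.2, 0.7, -0.7]
opening: 0.441
```

>>> carry_out(motion=[0,0,0.1,0,0,0,0,0,0,0,0,0,0,0,0,0,0,0])

```text
clock: 56.3
tool_pos: [0.4737, -0.2377, 0.1406]
eef_rot: [-0.455, 0.891, -0.0, 0.0]
contact_force: [0.6, -0.4, -1.1]
opening: 0.441
```

>>> carry_out(motion=[0,0,0,0,0,0,0,0,0,0,0,0,0,0,0,0,0,0,0,0,0,0,0,0,0,0,-3,0,0,0,0,0,-5,0,0,0,0,0,-6,0,0,0,0,0,-6,0,0,0], hand=7.2)

```text
clock: 57.3
tool_pos: [0.4733, -0.2374, 0.342]
eef_rot: [-0.455, 0.89, 0.0, -0.0]
contact_force: [2.0, -0.1, 1.1]
opening: 0.814
```

>>> carry_out(motion=[-5,3,-3,0,0,0,-5,3,0,0,0,0,0,0,0,0,0,0])

```text
clock: 57.68
tool_pos: [0.4835, -0.1194, 0.3704]
eef_rot: [-0.459, 0.888, -0.001, 0.001]
contact_force: [0.0, -0.5, -0.9]
opening: 0.818
```

```bash
python3 - <<'E'
from h import *
for n in ['scene','side','wrist']:
    p,w,st=snap(n); save(p,'f_'+n+'.png',s=1.5)
    for t in ['jar','lid','bottle_amber','bottle_hdpe','timer']:
        for d in finder.masks_of(p,t):
            if d['p']>.3 and d['pixels'].sum()>30:
                zt,c,s,k=top(w,d['pixels']); print(n,t,round(d['p'],2),'ztop %.3f'%zt,c.round(3),s.round(3))
E
```

```text
scene jar 0.78 ztop 0.100 [ 0.573 -0.241] [0.038 0.04 ]
scene jar 0.76 ztop 0.100 [ 0.472 -0.232] [0.036 0.038]
scene lid 0.96 ztop 0.034 [0.568 0.186] [0.067 0.053]
scene lid 0.79 ztop 0.035 [0.515 0.187] [0.053 0.05 ]
scene lid 0.73 ztop 0.034 [0.454 0.188] [0.053 0.051]
scene lid 0.67 ztop 0.030 [0.54  0.046] [0.053 0.052]
scene lid 0.41 ztop 0.032 [ 0.678 -0.345] [0.18  0.224]
scene bottle_amber 0.76 ztop 0.117 [0.732 0.252] [0.03  0.027]
scene bottle_hdpe 0.61 ztop 0.094 [0.749 0.172] [0.026 0.022]
scene timer 0.93 ztop 0.020 [0.758 0.094] [0.07  0.073]
side jar 0.82 ztop 0.099 [ 0.576 -0.24 ] [0.037 0.04 ]
side jar 0.79 ztop 0.100 [ 0.476 -0.232] [0.037 0.037]
side lid 0.74 ztop 0.032 [ 0.743 -0.433] [0.049 0.051]
side lid 0.73 ztop 0.035 [0.52 0.19] [0.05  0.048]
side lid 0.65 ztop 0.035 [0.462 0.189] [0.066 0.053]
side lid 0.63 ztop 0.035 [0.581 0.186] [0.051 0.051]
side lid 0.48 ztop 0.031 [0.543 0.048] [0.053 0.047]
side bottle_amber 0.94 ztop 0.119 [0.736 0.252] [0.029 0.027]
side bottle_hdpe 0.56 ztop 0.096 [0.753 0.172] [0.023 0.023]
side timer 0.94 ztop 0.020 [0.784 0.123] [0.111 0.136]
wrist jar 0.81 ztop 0.103 [ 0.473 -0.237] [0.04  0.037]
wrist jar 0.76 ztop 0.103 [ 0.572 -0.245] [0.039 0.039]
wrist jar 0.46 ztop 0.035 [0.577 0.182] [0.051 0.051]
wrist lid 0.95 ztop 0.031 [0.54  0.042] [0.05  0.051]
wrist lid 0.65 ztop 0.036 [0.497 0.04 ] [0.089 0.339]
wrist lid 0.55 ztop 0.035 [0.577 0.182] [0.051 0.051]
wrist timer 0.69 ztop 0.020 [ 0.642 -0.019] [0.319 0.259]
```

View pics/f_side.png

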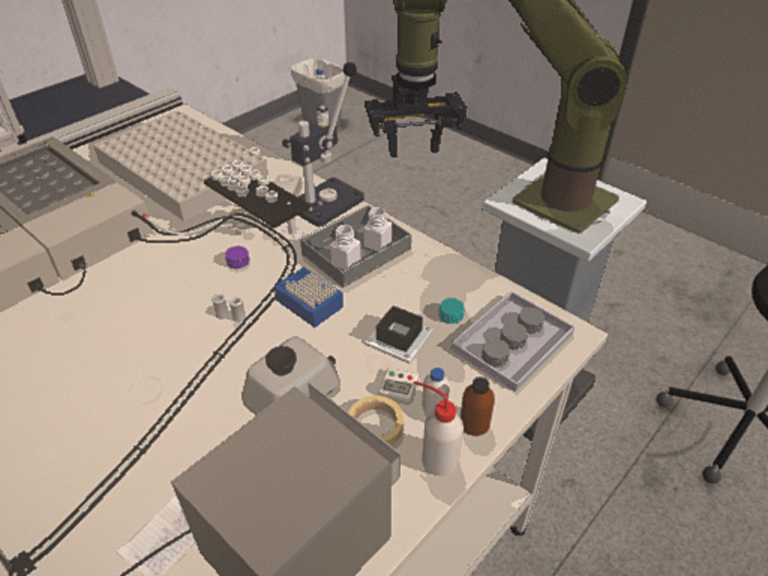

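View pics/f_scene.png

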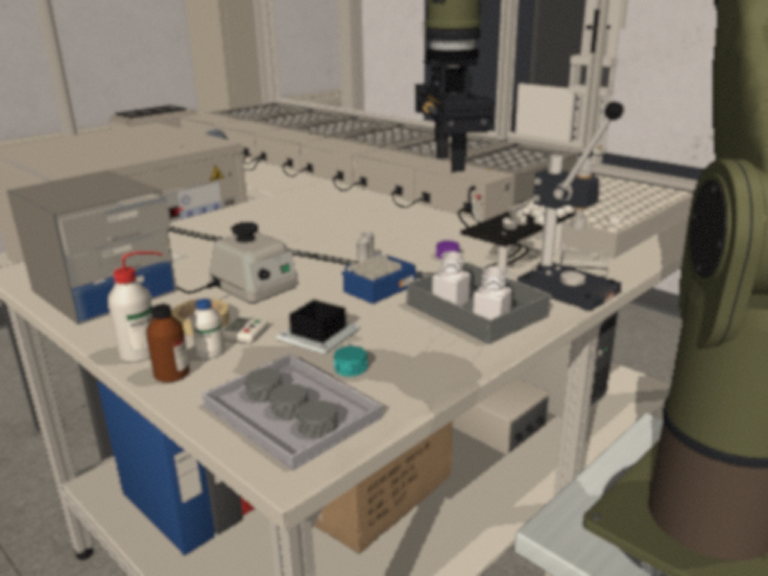

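Pictures 7 and 8: two jars stand in the deep tray at (345,245) and (377,228), and three lids lie in the steel tray at (498,352), (515,335) and (533,320). The bench is clear, and the bottles, timer and look-alikes haven't moved.

```bash
python3 -c "
from h import *
print(workorder.finish_job())"
```

```text
the job is handed in; nothing more can be done
None
```

The job is done and handed in at about 58 s on the robot clock, with no collision or force alarm along the way.

**What I did:** I unscrewed the closed jar's lid in three strokes of about two turns in all, with the jar seated in the holder, and lifted it away. That lid and the two loose grey lids went into the steel tray. The open jar, and then the jar from the holder, went into the deep tray. I moved the open jar before the last lid because it blocked the gripper.

**Last checks:** the scene and side views show both jars upright in the deep tray, with rims at about 0.10 m. All three lids lie flat in the steel tray, tops at about 0.035 m. The holder is empty and the gripper is clear.
- **Bystanders:** the bottles' measured positions match the start. So does the timer's in the scene view; its side and wrist readings were off, but the pictures show it in place. The turquoise and purple look-alikes were never touched.
- **Not on the bench:** I found only one open jar besides the closed one, so I took the other jar (jar_c) to be absent.
- **Camera disagreement:** the fixed cameras and the wrist camera differed by up to about 6 mm sideways. I used the wrist camera, which agreed with itself at two angles.

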